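# Click the sample cell into the photometer and close its carriage

### The job

Measure the next sample: take the middle-sized of the three capped cells out of the cell stand and, with the photometer's cell carriage still pulled out, push the cell gently straight down into the holder, past its sprung side ball, until it clicks and sits on the floor of the well (the glass must not be forced: stop as soon as it bottoms). Then let go and slide the carriage all the way into the photometer until its front closes on the housing, leaving the other cells, the glassware and the bottles alone.

Things in the scene. Friction and masses are not known exactly. Their poses are not given: they have to be found in the camera images.
- photometer: White bench photometer, 170 deep (x), 200 wide (y), 114 mm high, display and keys on the right; fixed. Origin: centre of its underside; it faces its own -x. A port 55 mm wide, 94 mm high, in the left of the front (y +45 mm) takes the carriage, which slides along x. Contact of the middle cell with it, carriage and holder over 36 N in all (ball's thrust included; a push of about 20 N) is forcing.
- carriage (a joint): Cell carriage, a drawer on a slide: 0 = fully home (its front closed on the photometer's face), up to 0.095 m = pulled right out towards -x of the photometer; starts 85 to 95 mm out. Slides with about 3 N of friction and stays where it is left; home is a hard stop. In the floor of its well a sprung lifter pin (2 to 3 N) raises a cell that is not clicked in by up to 7 mm.
- cell_well (a point): Centre of the well's mouth in the carriage's aluminium holder block (44 x 40 mm), on the block's top, 54 mm above the bench; moves with the carriage, axes as the photometer's. Well 24 (x) x 14 mm (y), 3 mm bevel at the mouth. Its floor, set by a screw to suit the light beam, lies 31 to 46 mm below the mouth: it differs each time and is not reported, so it must be felt.
- ball (a joint): Sprung 10 mm steel ball in the middle of the well's +y wall, 20 mm above the well's floor. Value: m pushed back into the wall; 0 = free, 4 mm out in the well; max 0.004; spring 4 N + 1 N/mm. Forcing the cell past it takes 5 to 10 N down, then 1 to 3 N of drag (4 to 6 N on the lifter); in the last 2 to 3 mm it clicks out over the shoulder at the cell's neck to 0 to 0.7 mm and holds the cell down.
- tab (a point): Middle of the front face of the black grip tab on the carriage's white front plate, 50 mm above the bench; moves with the carriage, axes as the photometer's. Tab 20 (x) x 12 (y) x 24 mm (z): push it along +x or pinch it across y. The plate (8 mm thick, 60 wide, 6 to 94 mm above the bench) is 16 to 24 mm, the well's centre 57 mm, behind (+x of) this point.
- cell_stand: Grey fixed cell stand, 52 (x) x 124 (y) x 26 mm on a 58 x 130 foot, with three equal slots (34.5 mm along x, 14.5 mm along y, 20 mm deep) 42 mm apart along its y, one cell standing in each; origin: centre of the underside, slot floors 6 mm above it.
- middle_cell: The cell to load: 22.5 long (x), 12.5 thick (y), 66 mm high, about 58 g; origin: centre of its underside. Upward: foot chamfered 3 mm, clear body to 16 mm, neck 3 mm narrower all round to 26, white stopper to 48, finger rim 28.5 x 18.5 to 51, grip 22.5 x 12.5 to 66 mm: hold it there across y, fingertips just above the rim. Fits either way round. Which slot it is in varies.
- short_cell: Same cell but 12.5 mm long (x); leave it in the stand. Origin: centre of its underside.
- long_cell: Same cell but 32.5 mm long (x), too long for the well; leave it in the stand. Origin: centre of its underside.
- wash_bottle: White squeeze bottle with a bent spout, 152 mm high; bystander. Origin: centre of its underside, as for the next ones.
- conical_flask: Glass conical flask, 66 mm wide, 112 mm high; bystander.
- small_beaker: Small glass beaker, 50 mm wide, 51 mm high; bystander.
- brown_bottle: Brown bottle with a black cap, 42 mm wide, 84 mm high; bystander.
- pot: Small cream pot with a lid, 36 mm wide, 33 mm high; bystander.
Mind the look-alikes: they are no part of the job. What is shaped like the middle_cell but orange or purple is not meant.

How it is judged:
On the way:
1. the middle cell is clicked home in the holder, the ball sprung out over its shoulder, with the carriage still pulled out (z of middle_cell in the frame of cell_well below -0.0295 m and horizontal distance between middle_cell and cell_well below 0.004 m and angle between middle_cell's own z axis and vertical below 0.08 rad and value of joint ball below 0.0011 m and value of joint carriage above 0.06 m), for 0.3 s.
At the end, for the whole second after the job is handed in: The middle cell stands upright and at rest in the well, within 4 mm of its axis, at least 29.5 mm below the mouth, with the ball sprung out over its shoulder (pushed back less than 1.1 mm, so only in the last 2 mm of the way), and the carriage is within 3 mm of fully home (z of middle_cell in the frame of cell_well below -0.0295 m and horizontal distance between middle_cell and cell_well below 0.004 m and angle between middle_cell's own z axis and vertical below 0.08 rad and value of joint ball below 0.0011 m and value of joint carriage below 0.003 m and linear speed of middle_cell below 0.02 m/s); the robot touches nothing.
It fails at once if the cell pressed on the photometer, its carriage or its holder with more than 36 N in all (contact force between middle_cell and photometer above 36 N).
It fails at once if another cell pulled up or shifted by more than 12 mm (distance of any of short_cell, long_cell from where it was at the start of the episode above 0.012 m).
It fails at once if a bottle, flask, beaker or pot shifted by more than 20 mm or knocked over (distance of any of wash_bottle, conical_flask, small_beaker, brown_bottle, pot from where it was at the start of the episode above 0.02 m or angle between any of wash_bottle, conical_flask, small_beaker, brown_bottle, pot's own z axis and vertical above 0.5 rad).
It also fails if it takes over 54 s, if anything falls off the work surface, if the arm or the gripper's body presses on something with over 40 N, if the wrist force passes 120 N, or if a joint passes its speed limit or range.

### The arm

A 6-joint arm with a two-finger parallel gripper is mounted at the origin on a cart in front of the work surface, level with it; the furniture and walls round the work are solid. World frame = base frame: x ahead of the robot, y to its left, z up, the work surface at z = 0. Lengths are in m, angles in rad, forces in N, time in s.
With the tool pointing down it reaches from about 0.225 to 0.875 m from the base axis. Payload 3.4 kg.
Tool frame: the origin (TCP) lies on the centre line of the jaws, within the pads' length; the fingertips stand 17 mm ahead of it and the grasp point (between the pads) lies 2 mm behind it (manip.finger_overhang is the distance from the TCP to the fingertips, in m); y points along the fingers, x is the direction in which the jaws open and shut, and the axes are right-handed (so a half turn about y gives the same grasp; the last joint's range is limited). The gripper opens to 85 mm and grips with 20 to 120 N. Pads are 22 mm wide; open, the fingers measure 114 mm over their backs; the gripper's body (76 mm by 85 mm) begins 54 mm behind the grasp point. The pads swing forward as they close: fully open they stand 13 mm farther back than shut.
Start: joints at [-1.42, 0.276, 1.505, -0, 1.361, -0.121], TCP at [0.154, -0.554, 0.211] pointing down, gripper open.
Joint ranges: [-2.89, 2.89], [-0.75, 2.08], [0.22, 2.7], [-1.18, 4.32], [0.11, 2.71], [-2.7, 2.7]. Speed limits (rad/s): [2.57, 2.57, 3.14, 3.14, 3.14, 3.14].

### API

Orientations are given as a unit quaternion [w, x, y, z].
In Python, from rig import manip gives the robot as it stands.
- The arm moves only by the tool arm_command, never from a script. Its argument "commands" is a list of rows, each a list of 3 entries, a list of its own where there are three numbers: the finger opening in cm, from 0 to 8.54, then the shift along the world's x, y, z in cm, then the turn about the world's z in rad. A call has 1 to 12 rows; each row shifts and turns the commanded pose from where the row before left it; what a row does not reach is not made up. A row lasts 1/10 s, in which the tool goes at most 50 mm and 8.59 degrees, less where a joint would pass 70% of its speed; a pose out of reach is approached as far as the arm can. A call with a gripper value outside its range is refused whole. The fingers move at their own pace and stop on an object; "grip_force" is the grip in N (left out, the last holds). Time passes only in rows, so rows that do not move let the fingers close. It gives the time, the measured TCP pose, the force and the opening at its end, in the units of the state.
- manip.get_state(): the state, without advancing time (a new reading comes with each control period).
- manip.get_image(name): name is "scene" or "top" or "wrist"; returns a dict with "pixels" (400x640x3 uint8, red, green, blue), "range_z" (400x640 float32, m along the optical axis (not along the pixel's ray), 0 where there is no reading), "intrinsics" (3x3 intrinsics, pixels), "k1" (the pictures are not rectified: a ray, as slopes to the right and down, at radius r is drawn at 1 + k1 r^2 times it, then the intrinsics apply), "R" (3x3) and "t" (3): a world point X has camera coordinates R X + t. Camera axes: x right, y down, z forward; pixel columns grow to the right and rows downward; lengths in m; the calibration is good to about 2 mm. A picture is of the moment at which its call begins.
- manip.sign_off(): hands the job in, once; it reports no verdict.
The state is a dict: "clock": time; "qpos": joint angles; "qd": joint speeds; "effort": joint torques, N m; "position": TCP position; "ee_rot": TCP orientation; "contact_force": force on the tool from outside, world axes, zero at the start; "moment": the same for the moment, N m; "width": finger opening in m.
Only numpy, scipy, OpenCV 4.12 (cv2) and the standard library are available. Lean on these libraries where they do the work, as an engineer would, in place of code of your own. Each camera call takes 0.05 s, during which the arm holds its last target.

## Working session

There is one attempt and no reset: what is moved stays moved. The work goes in short steps, Python scripts to look and compute and a tool call to move; the robot and the scene stay as the last step left them, time stands still between calls to the robot, and variables do not carry over. Pictures are saved under pics/ and viewed, and the job is handed in when it is done.

Besides the shell and the picture viewer there is one more tool, called after "Request:" as a command line: name --argument value ..., lists and objects as JSON in quotes. arm_command: Moves the arm, as the interface text tells. Its arguments: {"type":"object","properties":{"commands":{"type":"array"},"grip_force":{"type":"number"}},"required":["commands"]}

```bash
ls; mkdir -p pics
cat > h.py <<'E'
import numpy as np, cv2
from rig import manip
def grab(name,tag):
    im=manip.get_image(name)
    np.savez('pics/%s.npz'%tag,**{k:np.array(v) for k,v in im.items()})
    cv2.imwrite('pics/%s.png'%tag,cv2.cvtColor(im['pixels'],cv2.COLOR_RGB2BGR))
    return im
def load(tag): return dict(np.load('pics/%s.npz'%tag))
def ray(im,u,v):
    K=im['intrinsics'];x=(u-K[0,2])/K[0,0];y=(v-K[1,2])/K[1,1]
    k=float(im['k1']);xu,yu=x,y
    for _ in range(30):
        f=1+k*(xu*xu+yu*yu);xu,yu=x/f,y/f
    R=im['R'];o=-R.T@im['t'];return o,R.T@np.array([xu,yu,1.])
def onz(im,u,v,z):
    o,d=ray(im,u,v);return o+d*(z-o[2])/d[2]
def proj(im,X):
    c=im['R']@np.array(X)+im['t'];x,y=c[0]/c[2],c[1]/c[2];f=1+float(im['k1'])*(x*x+y*y)
    K=im['intrinsics'];return K[0,0]*x*f+K[0,2],K[1,1]*y*f+K[1,2]
def dep(im,u,v):
    o,d=ray(im,u,v);return o+d*float(im['range_z'][int(round(v)),int(round(u))])
def two(im1,p1,im2,p2):
    o1,d1=ray(im1,*p1);o2,d2=ray(im2,*p2)
    A=np.stack([d1,-d2],1);s=np.linalg.lstsq(A,o2-o1,rcond=None)[0]
    a=o1+d1*s[0];b=o2+d2*s[1];return (a+b)/2,np.linalg.norm(a-b)
E
python3 - <<'E'
from h import *
for n in ['scene','top','wrist']:
    im=grab(n,n+'0'); print(n,im['intrinsics'].ravel(),im['k1'],-im['R'].T@im['t'],im['R'][2])
print(manip.get_state(), manip.finger_overhang)
E
```

```text
pics
scene [519.33573743   0.         322.89558207   0.         519.33573743
 193.91593507   0.           0.           1.        ] -0.02401443310101825 [-0.19029693 -1.32541901  1.00028176] [ 0.44773059  0.71319025 -0.53934867]
top [480.94787322   0.         322.23550385   0.         480.94787322
 198.59428263   0.           0.           1.        ] -0.11487386977042564 [ 0.45328744 -0.04546882  1.38346962] [ 8.67156603e-02 -9.37579802e-04 -9.96232661e-01]
wrist [319.14668459   0.         322.09184506   0.         319.14668459
 200.07398095   0.           0.           1.        ] -0.009933404489851746 [ 0.22310896 -0.53390392  0.37322251] [-0.26797929 -0.07220996 -0.96071475]
{'clock': 0.15, 'qpos': array([-1.41997578e+00,  2.76460609e-01,  1.50583268e+00,  2.88167915e-05,
        1.36069973e+00, -1.20997092e-01]), 'qd': array([-0.00032818, -0.00175174, -0.00456416, -0.00023595,  0.00106678,
       -0.00043845]), 'effort': array([ 1.64161320e-03, -4.17142510e+01, -2.46032882e+01, -2.08112997e-04,
        7.73761509e-03,  1.67278394e-06]), 'position': array([ 0.15432174, -0.55347343,  0.21063608]), 'ee_rot': array([ 0.56348526, -0.56278129,  0.42799383, -0.42729716]), 'contact_force': array([-0.31914353, -0.37733684, -0.42258268]), 'moment': array([-0.013998  ,  0.01121135,  0.00225291]), 'width': 0.08524733797676465} 0.017
```

View pics/scene0.png

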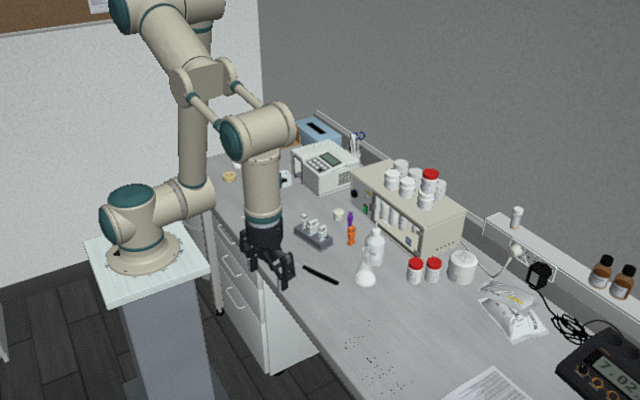

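View pics/top0.png

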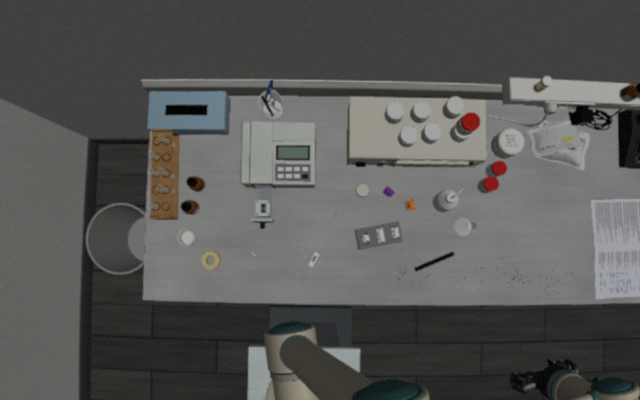

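View pics/wrist0.png

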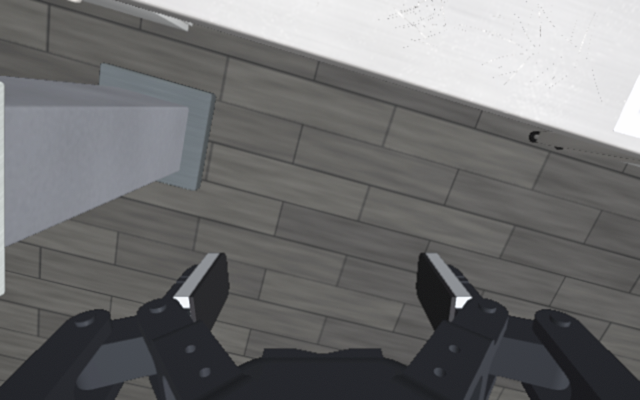

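The top view shows the stand at (379,236) with three cells, the photometer at (279,155), the carriage block at (263,209) with its tab at (262,225), and orange and purple decoys at (410,205) and (389,191). Next I'll zoom in.

Run:
```python
import cv2, numpy as np
t=cv2.imread('pics/top0.png'); s=cv2.imread('pics/scene0.png')
a=cv2.resize(t[215:260,345:415],(700,450),interpolation=cv2.INTER_CUBIC)
b=cv2.resize(t[180:240,225:300],(750,600),interpolation=cv2.INTER_CUBIC)
cv2.imwrite('pics/c1.png',a);cv2.imwrite('pics/c2.png',b)
c=cv2.resize(s[130:300,215:400],(740,590)[:2],interpolation=cv2.INTER_CUBIC);cv2.imwrite('pics/c3.png',c)
from h import *
im=load('top0')
for p in [(379,236),(366,238),(381,236),(396,233),(363,240),(263,209),(262,225),(250,150),(300,150),(388,191),(410,205),(345,205),(362,190),(450,200),(462,228),(196,184),(190,207),(187,237),(210,260),(313,260)]: print(p,dep(im,*p).round(4))
```

```text
(379, 236) [ 0.4676 -0.2043  0.0609]
(366, 238) [ 0.4615 -0.1675  0.0714]
(381, 236) [ 0.4675 -0.2086  0.0705]
(396, 233) [ 0.4762 -0.2492  0.0737]
(363, 240) [ 0.456  -0.1608  0.0551]
(263, 209) [0.5398 0.1215 0.0186]
(262, 225) [0.4929 0.1176 0.0636]
(250, 150) [0.6917 0.149  0.114 ]
(300, 150) [0.6941 0.0149 0.1107]
(388, 191) [ 0.5915 -0.2275  0.0688]
(410, 205) [ 0.5536 -0.2883  0.0701]
(345, 205) [ 0.5557 -0.1124  0.0058]
(362, 190) [ 0.5971 -0.1589  0.0313]
(450, 200) [ 0.5648 -0.3871  0.1176]
(462, 228) [ 0.4922 -0.4344  0.066 ]
(196, 184) [0.6031 0.3038 0.0686]
(190, 207) [0.5384 0.3161 0.0765]
(187, 237) [0.4562 0.3379 0.018 ]
(210, 260) [ 0.3914  0.2739 -0.0017]
(313, 260) [ 0.3974 -0.0232  0.011 ]
```

View pics/c1.png

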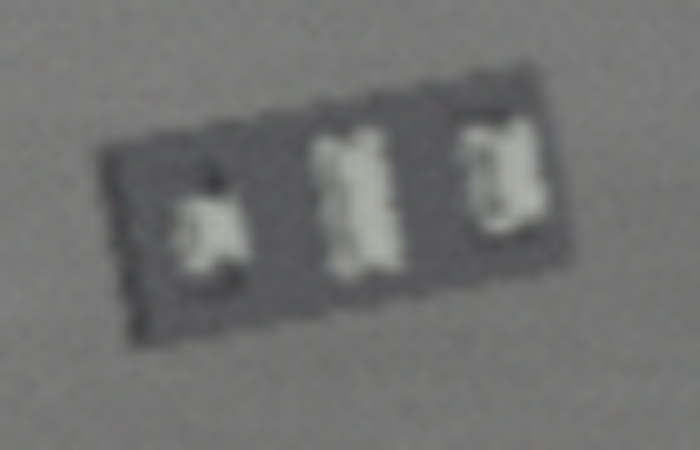

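View pics/c2.png

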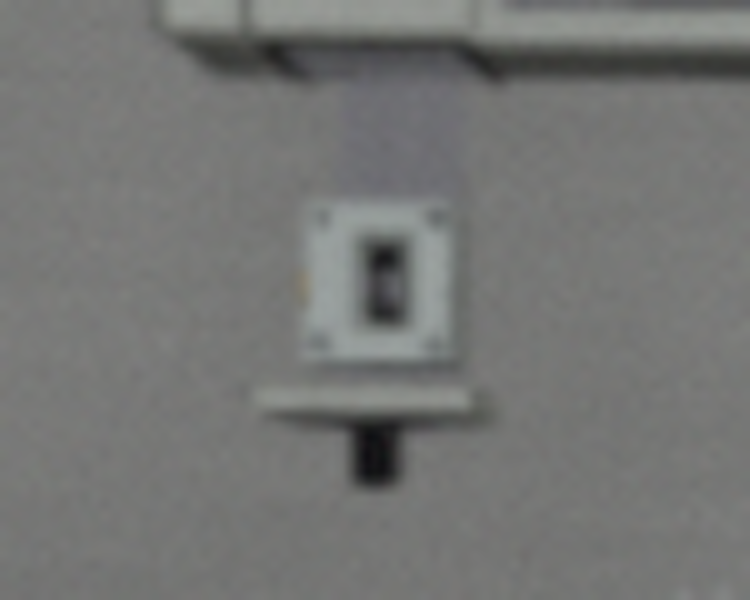

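View pics/c3.png

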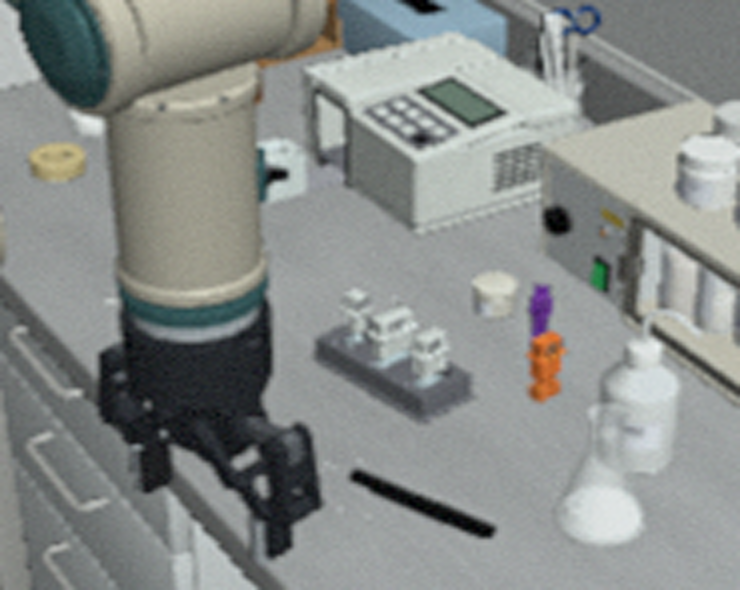

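Candidates in the top view, all cell-shaped:
- short cell (366,238)
- long cell (381,236)
- middle-length cell (396,233)
- orange (410,205) and purple (389,191), which aren't meant

I choose the right-hand one at (396,233). Crop c1 shows its length lies between the other two. A closer wrist view comes next.

Run:
```python
from h import *
from scipy.spatial.transform import Rotation as Ro
s=manip.get_state();q=s['ee_rot'];R=Ro.from_quat(q[[1,2,3,0]]).as_matrix();print(R.round(3))
im=load('wrist0');c=-im['R'].T@im['t'];print('cam in tool',R.T@(c-s['position']), 'fwd in tool',R.T@im['R'][2])
# current jaw heading
print(np.arctan2(R[1,0],R[0,0]))
# depth-based top cells & block
im=load('top0')
import itertools
Z=im['range_z']
def cloud(r0,r1,c0,c1):
    return np.array([dep(im,u,v) for v in range(r0,r1) for u in range(c0,c1)])
P=cloud(190,203,240,285)
```

```text
[[ 0.268 -0.     0.963]
 [-0.963  0.001  0.268]
 [-0.001 -1.     0.   ]]
cam in tool [-0.00060871 -0.16257164  0.07154777] fwd in tool [-0.00105519  0.96066244 -0.27771669]
-1.2989845819584398
```

Request:
arm_command --commands '[[3.0,[2.8,3.0,0],-0.01],[3.0,[2.8,3.0,0],-0.01],[3.0,[2.8,3.0,0],-0.01],[3.0,[2.8,3.0,0],-0.01],[3.0,[2.8,3.0,0],-0.01],[3.0,[2.8,3.0,0],-0.01],[3.0,[2.8,3.0,0],-0.01],[3.0,[2.8,3.0,0],-0.01],[3.0,[2.8,3.0,0],-0.01],[3.0,[2.8,3.0,0],0],[3.0,[2.8,3.0,0],0],[3.0,[0,0,0],0]]' --grip_force 30

```text
clock: 1.35
position: [0.4651, -0.2202, 0.2111]
ee_rot: [0.545, -0.544, 0.451, -0.451]
contact_force: [-0.4, 0.0, 0.5]
width: 0.0299
```

Run:
```python
from h import *
grab('wrist','w1');s=manip.get_state();print(s['position'],s['qpos'],s['clock'],s['width'])
```

```text
[ 0.4634293  -0.22203966  0.21097172] [-5.82419102e-01  1.84243480e-01  1.63062379e+00  1.99311251e-04
  1.32732011e+00  8.02217662e-01] 1.4 0.030190033163720893
```

View pics/w1.png

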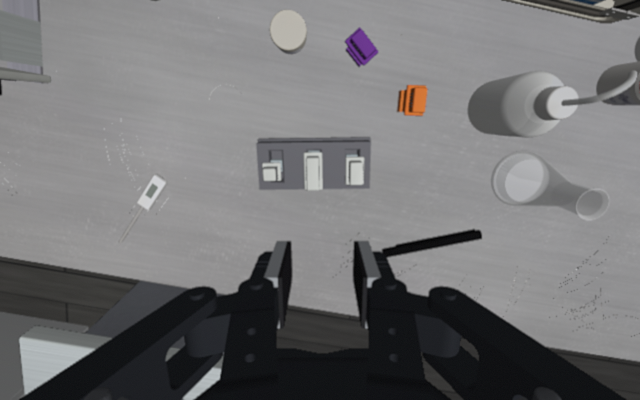

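Run:
```python
from h import *
im=load('w1');g=cv2.imread('pics/w1.png')
cv2.imwrite('pics/c4.png',cv2.resize(g[125:200,245:385],(784,420),interpolation=cv2.INTER_CUBIC))
```

```text
(no output)
```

View pics/c4.png

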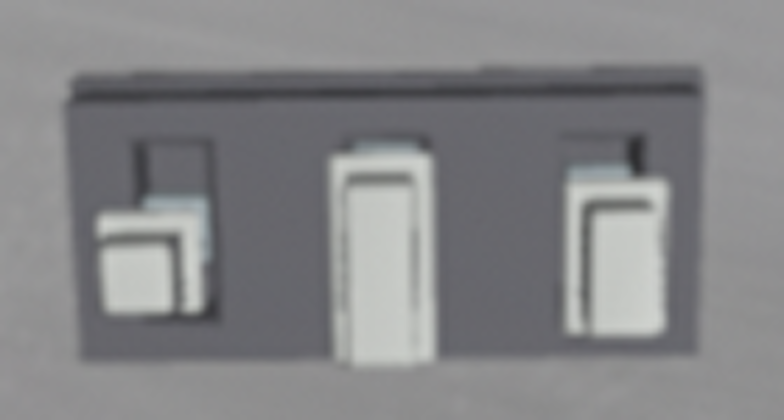

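```bash
cat >> h.py <<'E'
def fit(im,pts,z):
    return np.array([onz(im,u,v,z) for u,v in pts])
E
python3 - <<'E'
from h import *
im=load('w1')
f=lambda x,y:(245+x/5.6,125+y/5.6)
# top face middle cell
P=fit(im,[f(590,205),f(653,205),f(665,335),f(586,335)],.072);print(P.round(4),P.mean(0), [np.linalg.norm(P[i]-P[i-1]).round(4) for i in range(4)])
Q=fit(im,[f(345,180),f(412,178),f(415,365),f(350,365)],.072);print('long',Q.round(4),Q.mean(0),[np.linalg.norm(Q[i]-Q[i-1]).round(4) for i in range(4)])
S=fit(im,[f(68,98),f(704,95),f(696,355),f(80,360)],.026);print('stand',S.round(4),S.mean(0),[np.linalg.norm(S[i]-S[i-1]).round(4) for i in range(4)])
d=S[0]+S[3]-S[1]-S[2];print('stand y heading',np.arctan2(d[1],d[0]), 'alt',np.arctan2(-d[1],-d[0]))
for p in [(355,170),(313,170),(270,175)]: print(dep(im,*p))
E
```

```text
[[ 0.4921 -0.2413  0.072 ]
 [ 0.4941 -0.2518  0.072 ]
 [ 0.4723 -0.2588  0.072 ]
 [ 0.4698 -0.2453  0.072 ]] [ 0.48206318 -0.24928715  0.072     ] [np.float64(0.0227), np.float64(0.0107), np.float64(0.0228), np.float64(0.0137)]
long [[ 0.4885 -0.1996  0.072 ]
 [ 0.491  -0.2107  0.072 ]
 [ 0.459  -0.2172  0.072 ]
 [ 0.4569 -0.2061  0.072 ]] [ 0.47385066 -0.20839993  0.072     ] [np.float64(0.0323), np.float64(0.0113), np.float64(0.0326), np.float64(0.0113)]
stand [[ 0.4872 -0.1434  0.026 ]
 [ 0.5105 -0.2636  0.026 ]
 [ 0.4599 -0.2737  0.026 ]
 [ 0.4359 -0.1525  0.026 ]] [ 0.47337014 -0.20831513  0.026     ] [np.float64(0.052), np.float64(0.1225), np.float64(0.0515), np.float64(0.1236)]
stand y heading 1.7641075788144536 alt -1.3774850747753398
[ 0.48483654 -0.24745531  0.07105456]
[ 0.47765661 -0.20778427  0.07275104]
[ 0.46508164 -0.16798584  0.07224795]
```

The wrist crop confirms it. The right-hand cell at (355,170) measures 22.7 mm, against 32.4 mm for the centre one and a shorter left one. I'll move above it and take a second view for height.

Request:
arm_command --commands '[[3.0,[0.9,-1.4,-2.0],0.012],[3.0,[1.0,-1.3,-3.0],0],[3.0,[0,0,-2.5],0],[3.0,[0,0,0],0]]'

```text
clock: 1.8
position: [0.4781, -0.2504, 0.1327]
ee_rot: [-0.545, 0.546, -0.453, 0.447]
contact_force: [-1.4, 1.2, 0.9]
width: 0.0299
```

Run:
```python
from h import *
grab('wrist','w2');s=manip.get_state();print(s['position'],s['qpos'],s['clock'],s['width'])
```

```text
[ 0.47936347 -0.25098217  0.13478507] [-6.10607328e-01  2.82820022e-01  1.69509139e+00 -5.06971559e-04
  1.16848311e+00  7.68000979e-01] 1.85 0.029844380546845548
```

View pics/w2.png

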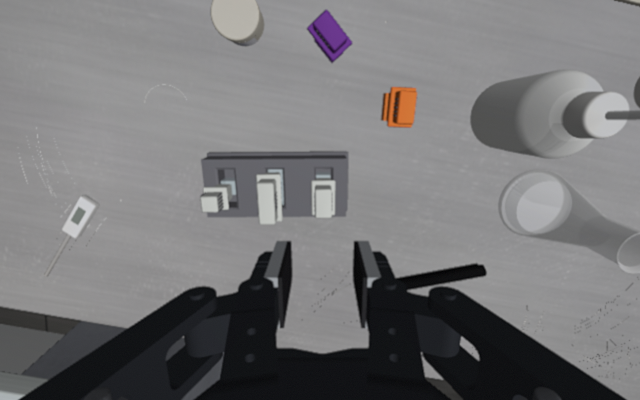

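Run:
```python
from h import *
g=cv2.imread('pics/w2.png')
cv2.imwrite('pics/c5.png',cv2.resize(g[140:230,190:360],(850,450),interpolation=cv2.INTER_CUBIC))
from scipy.spatial.transform import Rotation as Ro
s=manip.get_state();q=s['ee_rot'];R=Ro.from_quat(q[[1,2,3,0]]).as_matrix();print(R.round(4),np.arctan2(R[1,0],R[0,0]),s['position'])
```

```text
[[ 0.1912 -0.0042  0.9815]
 [-0.9815  0.0024  0.1912]
 [-0.0031 -1.     -0.0037]] -1.3784144287489943 [ 0.47936347 -0.25098217  0.13478507]
```

View pics/c5.png

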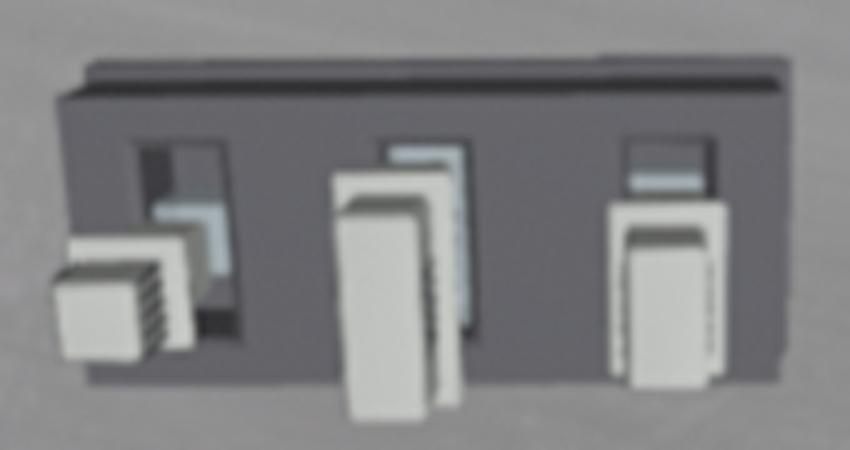

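Run:
```python
from h import *
a=load('w1');b=load('w2')
f=lambda x,y:(245+x/5.6,125+y/5.6)
g=lambda x,y:(190+x/5.,140+y/5.)
P1=[f(590,208),f(655,208),f(665,335),f(588,335)]
P2=[g(628,247),g(706,245),g(710,385),g(628,387)]
for p,q in zip(P1,P2): print(two(a,p,b,q))
P=fit(b,P2,.072);print(P.round(4),P.mean(0),[np.linalg.norm(P[i]-P[i-1]).round(4) for i in range(4)])
d=P[0]+P[1]-P[2]-P[3];print(np.arctan2(d[1],d[0]))
R=fit(b,[g(608,204),g(727,203)],.057);print('rim back edge',R)
print(dep(b,*g(668,300)),dep(b,*g(384,300)))
S=fit(b,[g(58,98),g(786,90),g(778,382),g(88,382)],.026);print('stand',S.round(4),S.mean(0),[np.linalg.norm(S[i]-S[i-1]).round(4) for i in range(4)])
# fingertips
for p in [(290,242),(355,242)]: print('tip',dep(b,p[0]-6,p[1]+3),dep(b,p[0]+6,p[1]+3))
```

```text
(array([ 0.49131033, -0.2416693 ,  0.07145767]), np.float64(0.0005898690626267083))
(array([ 0.49304674, -0.2529109 ,  0.06876203]), np.float64(0.0004731565201709433))
(array([ 0.47282675, -0.25811193,  0.07288876]), np.float64(0.0011661243950540007))
(array([ 0.4693383 , -0.245957  ,  0.06958715]), np.float64(4.8980878304036734e-05))
[[ 0.4913 -0.2419  0.072 ]
 [ 0.4937 -0.2529  0.072 ]
 [ 0.4729 -0.2577  0.072 ]
 [ 0.4702 -0.2458  0.072 ]] [ 0.48200859 -0.24957269  0.072     ] [np.float64(0.0214), np.float64(0.0113), np.float64(0.0214), np.float64(0.0121)]
0.20644962736159467
rim back edge [[ 0.49343043 -0.23796984  0.057     ]
 [ 0.49707069 -0.25578245  0.057     ]]
[ 0.48496488 -0.24899867  0.07346451] [ 0.47681419 -0.20850446  0.07273441]
stand [[ 0.4864 -0.1429  0.026 ]
 [ 0.5113 -0.2641  0.026 ]
 [ 0.46   -0.2738  0.026 ]
 [ 0.4361 -0.1526  0.026 ]] [ 0.47345991 -0.20833247  0.026     ] [np.float64(0.0512), np.float64(0.1237), np.float64(0.0523), np.float64(0.1235)]
tip [ 0.48591881 -0.23055047  0.16107753] [ 0.41154872 -0.23480229 -0.00072946]
tip [ 0.42246364 -0.28701843  0.00063082] [ 0.49325103 -0.26478389  0.16234856]
```

Run:
```python
from h import *
b=load('w2');s=manip.get_state();p=s['position'];print(p)
z=np.array([.981,.191,0]);x=np.array([.191,-.981,0])
for h in [-.017,0,.02,.05]:
  for l in [-.015,.015]:
    for fz in [-.011,.011]:
      print(h,l,fz,np.round(proj(b,p+x*l+z*fz+[0,0,h]),1))
for v in range(236,330,8): print(v,[dep(b,u,v).round(3) for u in (283,361)])
```

```text
[ 0.47936347 -0.25098217  0.13478507]
-0.017 -0.015 -0.011 [300.1 247.4]
-0.017 -0.015 0.011 [299.4 213.1]
-0.017 0.015 -0.011 [349.6 247.5]
-0.017 0.015 0.011 [350.5 213.1]
0 -0.015 -0.011 [297.9 260.5]
0 -0.015 0.011 [297.  223.3]
0 0.015 -0.011 [352.  260.6]
0 0.015 0.011 [353.1 223.4]
0.02 -0.015 -0.011 [294.7 279.3]
0.02 -0.015 0.011 [293.6 238.2]
0.02 0.015 -0.011 [355.3 279.4]
0.02 0.015 0.011 [356.7 238.3]
0.05 -0.015 -0.011 [288.2 317.9]
0.05 -0.015 0.011 [286.4 269.2]
0.05 0.015 -0.011 [362.2 318.1]
0.05 0.015 0.011 [364.3 269.4]
236 [array([ 0.419, -0.22 ,  0.   ]), array([ 0.434, -0.297,  0.   ])]
244 [array([ 0.486, -0.23 ,  0.161]), array([ 0.493, -0.265,  0.16 ])]
252 [array([ 0.486, -0.231,  0.168]), array([ 0.493, -0.264,  0.168])]
260 [array([ 0.487, -0.232,  0.177]), array([ 0.493, -0.263,  0.176])]
268 [array([ 0.487, -0.233,  0.183]), array([ 0.492, -0.263,  0.183])]
276 [array([ 0.485, -0.233,  0.187]), array([ 0.49 , -0.263,  0.184])]
284 [array([ 0.483, -0.234,  0.188]), array([ 0.486, -0.264,  0.184])]
292 [array([ 0.479, -0.235,  0.188]), array([ 0.484, -0.264,  0.186])]
300 [array([ 0.477, -0.235,  0.189]), array([ 0.481, -0.265,  0.187])]
308 [array([ 0.474, -0.236,  0.19 ]), array([ 0.478, -0.266,  0.187])]
316 [array([ 0.472, -0.236,  0.192]), array([ 0.475, -0.266,  0.188])]
324 [array([ 0.467, -0.237,  0.19 ]), array([ 0.473, -0.266,  0.19 ])]
```

Run:
```python
from h import *
im=grab('scene','s2');s=manip.get_state();p=s['position'];print(p)
u,v=map(int,proj(im,p+[0,0,-.017]));print(u,v)
g=cv2.imread('pics/s2.png')[v-60:v+30,u-60:u+60];cv2.imwrite('pics/c6.png',cv2.resize(g,(800,600),interpolation=cv2.INTER_CUBIC))
print(u-60,v-60)
im=grab('wrist','w3')
for v in (240,244,248): print([dep(im,uu,v).round(3) for uu in (283,361)])
```

```text
[ 0.4805378  -0.25149234  0.13631576]
321 213
261 153
[array([ 0.416, -0.223, -0.001]), array([ 0.432, -0.3  ,  0.001])]
[array([ 0.488, -0.231,  0.164]), array([ 0.495, -0.266,  0.164])]
[array([ 0.489, -0.232,  0.17 ]), array([ 0.495, -0.266,  0.168])]
```

View pics/c6.png

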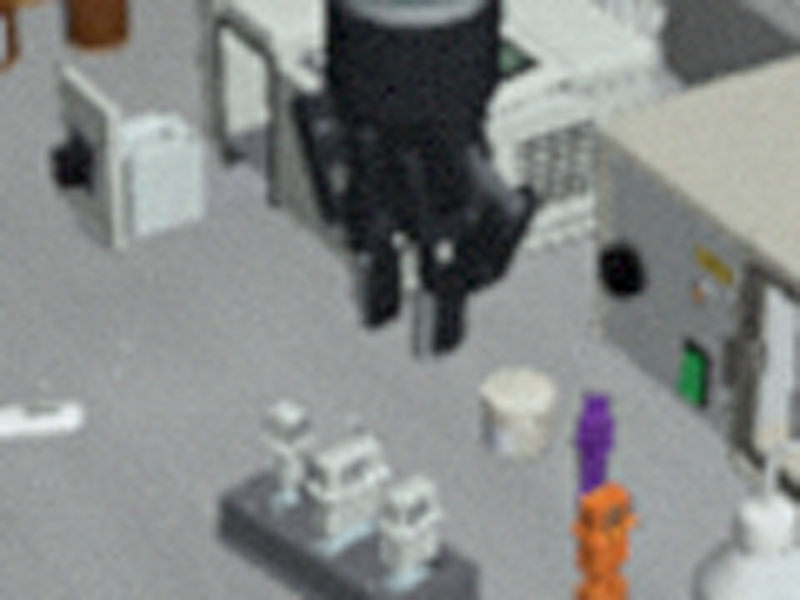

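Run:
```python
from h import *
im=load('s2');w=load('w3');p=np.array([.4805,-.2515,.1363])
z=np.array([.981,.191,0]);x=np.array([.191,-.981,0])
for h in [-.017,0,.02,.04]:
  for l in [-.015,-.029,.015,.029]:
    u,v=proj(im,p+x*l+z*0+[0,0,h]);print(h,l,round((u-261)*6.67),round((v-153)*6.67))
Z=im['range_z']
for yy in (300,320,340,350,360):
  for xx in (375,425,450):
    print(yy,xx,dep(im,261+xx/6.67,153+yy/6.67).round(3))
g=cv2.imread('pics/w3.png')[200:340,240:410];cv2.imwrite('pics/c7.png',cv2.resize(g,(729,600),interpolation=cv2.INTER_CUBIC))
```

```text
-0.017 -0.015 383 391
-0.017 -0.029 362 378
-0.017 0.015 428 420
-0.017 0.029 450 433
0 -0.015 383 360
0 -0.029 362 347
0 0.015 429 388
0 0.029 451 401
0.02 -0.015 383 322
0.02 -0.029 361 309
0.02 0.015 429 350
0.02 0.029 451 363
0.04 -0.015 383 284
0.04 -0.029 361 271
0.04 0.015 430 312
0.04 0.029 452 325
300 375 [ 0.474 -0.237  0.169]
300 425 [ 0.476 -0.275  0.19 ]
300 450 [ 0.488 -0.274  0.185]
320 375 [ 0.474 -0.236  0.158]
320 425 [ 0.477 -0.273  0.178]
320 450 [ 0.483 -0.283  0.182]
340 375 [ 0.588 -0.049  0.001]
340 425 [ 0.477 -0.273  0.168]
340 450 [ 0.486 -0.278  0.167]
350 375 [-0.19  -1.325  1.   ]
350 425 [ 0.476 -0.275  0.164]
350 450 [ 0.493 -0.268  0.154]
360 375 [ 0.579 -0.064  0.   ]
360 425 [ 0.6   -0.078  0.001]
360 450 [ 0.608 -0.09   0.005]
```

View pics/c7.png

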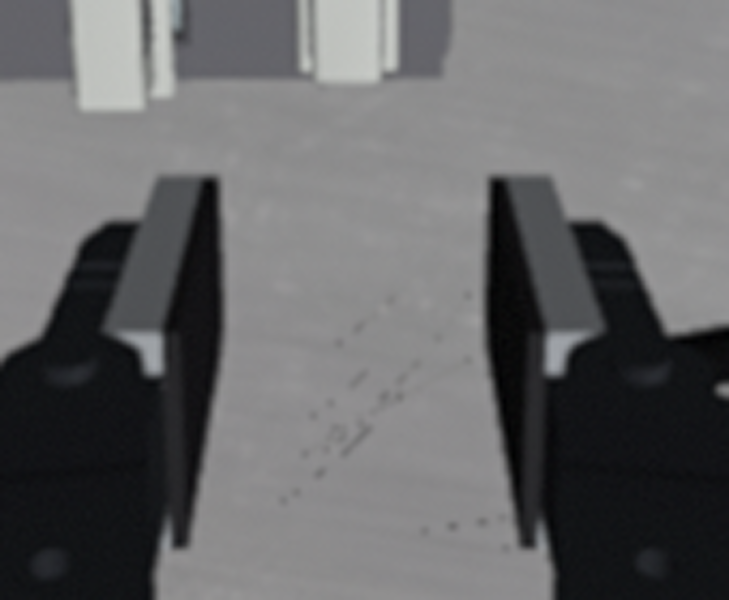

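Both cameras put the fingertips about 20 mm above the reported TCP height (z ≈ 0.157 with TCP at 0.136). That contradicts the stated 17 mm overhang, so I'll descend in stages and check as I go.

Request:
arm_command --commands '[[3.0,[0.15,0.18,-2.0],0],[3.0,[0,0,-2.0],0],[3.0,[0,0,0],0],[3.0,[0,0,0],0]]'

```text
clock: 2.35
position: [0.4834, -0.2496, 0.0978]
ee_rot: [0.546, -0.546, 0.449, -0.45]
contact_force: [-0.0, 0.8, 0.2]
width: 0.03
```

Run:
```python
from h import *
im=grab('wrist','w4');s=manip.get_state();print(s['position'],s['contact_force'],s['width'])
g=cv2.imread('pics/w4.png')[140:370,200:460];cv2.imwrite('pics/c8.png',cv2.resize(g,(678,600),interpolation=cv2.INTER_CUBIC))
im=grab('scene','s4')
g=cv2.imread('pics/s4.png')[163:243,261:381];cv2.imwrite('pics/c9.png',cv2.resize(g,(798,532),interpolation=cv2.INTER_CUBIC))
```

```text
[ 0.48377807 -0.24988956  0.09809537] [-0.1115011   0.73617923 -0.12420435] 0.0300736975470968
```

View pics/c8.png

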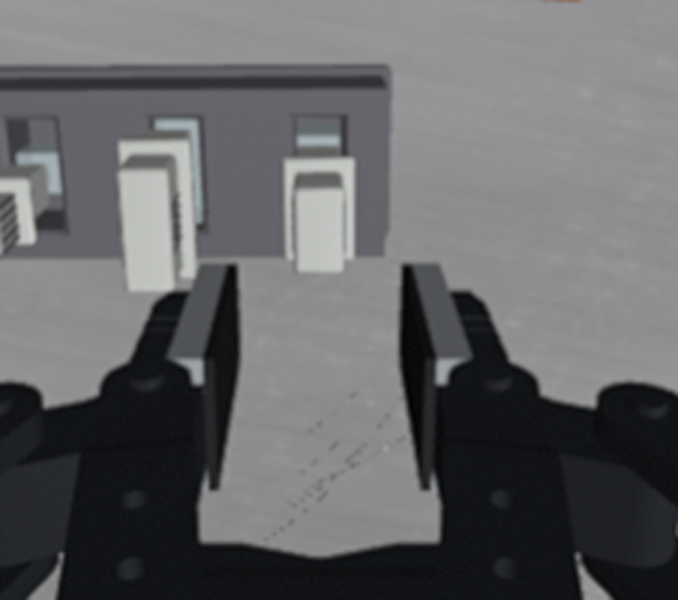

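View pics/c9.png

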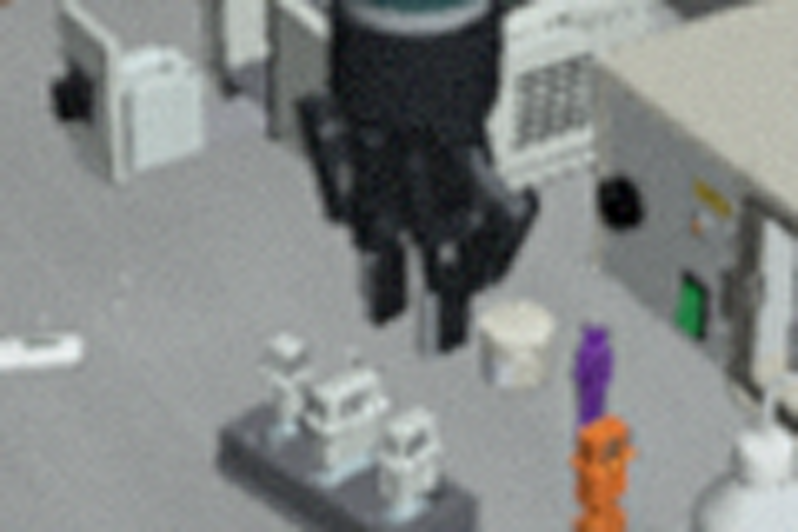

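Run:
```python
from h import *
from scipy.spatial.transform import Rotation as Ro
for t,p,qq in [('wrist0',[0.15432174,-0.55347343,0.21063608],[0.56348526,-0.56278129,0.42799383,-0.42729716]),('w4',[.48378,-.24989,.0981],[.546,-.546,.449,-.45])]:
    im=load(t);q=np.array(qq);R=Ro.from_quat(q[[1,2,3,0]]).as_matrix();p=np.array(p)
    Z=im['range_z']
    T=[]
    for v in range(225,330,1):
        for u in range(150,480,1):
            if .05<Z[v,u]<.25:
                X=R.T@(dep(im,u,v)-p); T.append((X[0],X[1],X[2],u,v))
    T=np.array(T);o=T[T[:,1].argsort()[::-1]][:400:40];print(t);print(o.round(4))
    sel=T[:,1]>T[:,1].max()-.006;print(T[sel,0].min(),T[sel,0].max(),np.median(T[sel,2]))
```

```text
wrist0
[[ 4.20e-02 -3.22e-02 -5.90e-03  4.15e+02  2.83e+02]
 [ 4.21e-02 -3.39e-02 -7.50e-03  4.16e+02  2.88e+02]
 [-4.34e-02 -3.46e-02 -4.00e-04  2.27e+02  2.75e+02]
 [ 4.18e-02 -3.52e-02  7.80e-03  4.19e+02  2.59e+02]
 [-4.34e-02 -3.59e-02  5.70e-03  2.25e+02  2.64e+02]
 [ 4.25e-02 -3.64e-02  1.12e-02  4.22e+02  2.53e+02]
 [ 4.21e-02 -3.69e-02 -6.70e-03  4.18e+02  2.90e+02]
 [-4.55e-02 -3.74e-02  1.17e-02  2.18e+02  2.53e+02]
 [ 4.17e-02 -3.79e-02 -0.00e+00  4.19e+02  2.78e+02]
 [-4.33e-02 -3.82e-02 -8.00e-04  2.25e+02  2.80e+02]]
-0.050074351877395645 0.048304081807960385 0.00231319422111603
w4
[[-7.10e-02  7.24e-02 -1.70e-02  2.33e+02  2.25e+02]
 [ 9.80e-03  7.19e-02 -1.76e-02  3.36e+02  2.26e+02]
 [-6.37e-02  7.16e-02 -1.67e-02  2.42e+02  2.25e+02]
 [-1.45e-02  7.12e-02 -1.82e-02  3.05e+02  2.27e+02]
 [-7.65e-02  4.36e-02 -9.10e-03  2.13e+02  2.29e+02]
 [-9.40e-03  4.19e-02 -1.21e-02  3.10e+02  2.34e+02]
 [ 7.00e-03  4.16e-02 -7.60e-03  3.34e+02  2.28e+02]
 [-9.30e-03  4.13e-02 -5.30e-03  3.10e+02  2.25e+02]
 [-3.50e-02  4.10e-02 -1.84e-02  2.73e+02  2.43e+02]
 [-7.87e-02  4.08e-02 -6.60e-03  2.08e+02  2.27e+02]]
-0.08111133857417205 0.01838950542537786 -0.017731095040011847
```

Run:
```python
from h import *
from scipy.spatial.transform import Rotation as Ro
im=load('w3');p=np.array([.4805,-.2515,.1363]);q=np.array([.546,-.546,.449,-.45]);R=Ro.from_quat(q[[1,2,3,0]]).as_matrix()
Z=im['range_z'];T=[]
for v in range(238,330):
  for u in list(range(270,295))+list(range(350,375)):
    if .05<Z[v,u]<.2:
        X=R.T@(dep(im,u,v)-p);T.append((*X,u,v))
T=np.array(T);o=T[T[:,1].argsort()[::-1]][:400:40];print(o.round(4))
```

```text
[[-1.56e-02 -1.99e-02 -2.60e-03  2.92e+02  2.64e+02]
 [ 1.45e-02 -2.28e-02  8.40e-03  3.54e+02  2.46e+02]
 [-1.56e-02 -2.49e-02  0.00e+00  2.91e+02  2.64e+02]
 [ 1.46e-02 -2.61e-02  8.80e-03  3.55e+02  2.48e+02]
 [-1.73e-02 -2.70e-02  1.18e-02  2.86e+02  2.43e+02]
 [-1.55e-02 -2.76e-02  8.60e-03  2.90e+02  2.50e+02]
 [-1.67e-02 -2.84e-02  1.15e-02  2.87e+02  2.45e+02]
 [-1.84e-02 -2.93e-02  1.18e-02  2.83e+02  2.45e+02]
 [-2.44e-02 -3.01e-02  7.80e-03  2.70e+02  2.54e+02]
 [-1.96e-02 -3.09e-02  1.16e-02  2.80e+02  2.47e+02]]
```

Request:
arm_command --commands '[[3.0,[-0.15,0.0,-1.5],0],[3.0,[0,0,-1.5],0],[3.0,[0,0,-1.5],0],[3.0,[0,0,0],0],[3.0,[0,0,0],0]]'

```text
clock: 2.95
position: [0.482, -0.2496, 0.0523]
ee_rot: [0.546, -0.546, 0.449, -0.45]
contact_force: [0.3, -0.3, 0.3]
width: 0.0299
```

Run:
```python
from h import *
im=grab('wrist','w5');s=manip.get_state();print(s['position'],s['contact_force'],s['width'])
g=cv2.imread('pics/w5.png')[170:370,200:460];cv2.imwrite('pics/c10.png',cv2.resize(g,(780,600),interpolation=cv2.INTER_CUBIC))
im=grab('scene','s5')
g=cv2.imread('pics/s5.png')[163:243,261:381];cv2.imwrite('pics/c11.png',cv2.resize(g,(798,532),interpolation=cv2.INTER_CUBIC))
```

```text
[ 0.48225026 -0.24973012  0.05259021] [-0.00654361  1.30127827 -0.35859392] 0.029916478452930557
```

View pics/c10.png

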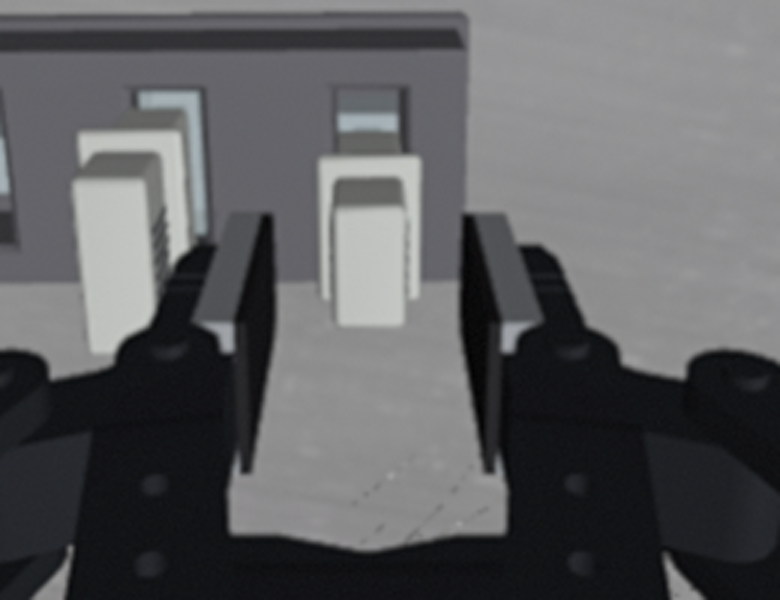

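View pics/c11.png

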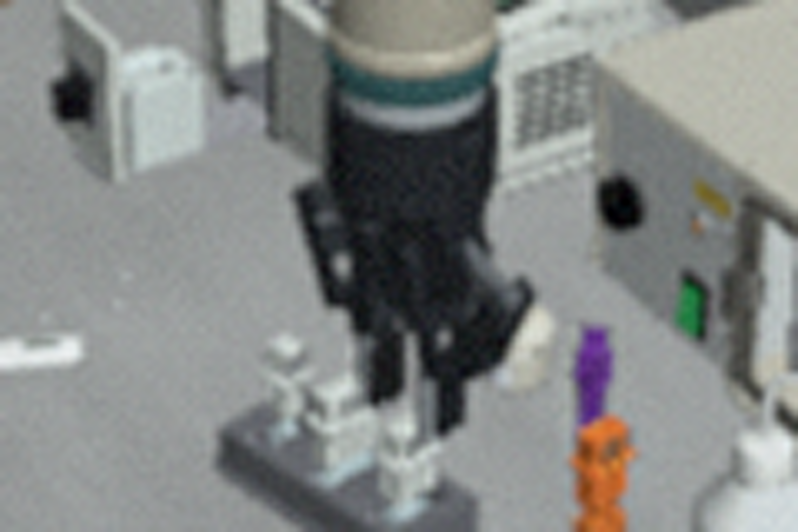

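Request:
arm_command --commands '[[3.0,[0,0,-0.6],0],[3.0,[0,0,0],0],[3.0,[0,0,-0.5],0],[3.0,[0,0,0],0]]'

```text
clock: 3.45
position: [0.4809, -0.2488, 0.0397]
ee_rot: [-0.546, 0.546, -0.45, 0.449]
contact_force: [0.2, 0.0, -0.3]
width: 0.0301
```

Run:
```python
from h import *
im=grab('wrist','w6');s=manip.get_state();print(s['position'],s['contact_force'],s['width'])
g=cv2.imread('pics/w6.png')[170:370,200:460];cv2.imwrite('pics/c12.png',cv2.resize(g,(780,600),interpolation=cv2.INTER_CUBIC))
```

```text
[ 0.48105454 -0.24890768  0.03990486] [-0.36052791  0.96049805 -0.77579077] 0.029967371723350157
```

View pics/c12.png

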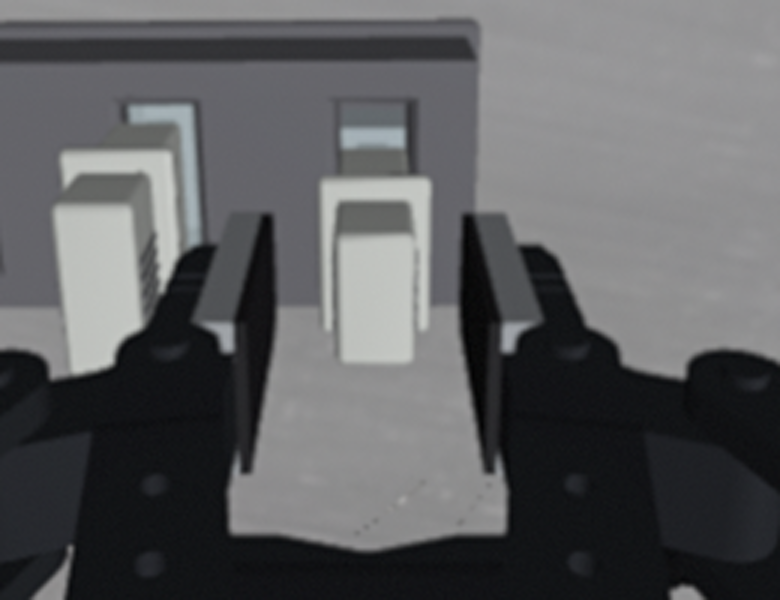

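No contact, so the fingertips really are above the stand, and the image puts them about 4 mm above the rim. I'll close now with a small correction.

Request:
arm_command --commands '[[3.0,[0.08,-0.12,-0.12],0],[1.8,[0,0,0],0],[1.0,[0,0,0],0],[1.0,[0,0,0],0],[1.0,[0,0,0],0],[1.0,[0,0,0],0],[1.0,[0,0,0],0]]' --grip_force 40

```text
clock: 4.2
position: [0.4823, -0.2504, 0.0392]
ee_rot: [-0.546, 0.546, -0.449, 0.449]
contact_force: [-0.4, -0.2, 1.1]
width: 0.0112
```

Run:
```python
from h import *
im=grab('wrist','w7');s=manip.get_state();print(s['position'],s['contact_force'],s['width'])
g=cv2.imread('pics/w7.png')[170:370,200:460];cv2.imwrite('pics/c13.png',cv2.resize(g,(780,600),interpolation=cv2.INTER_CUBIC))
```

```text
[ 0.48228027 -0.25040252  0.03922717] [-0.15327811 -0.05006528  0.69247945] 0.011588031205448162
```

View pics/c13.png

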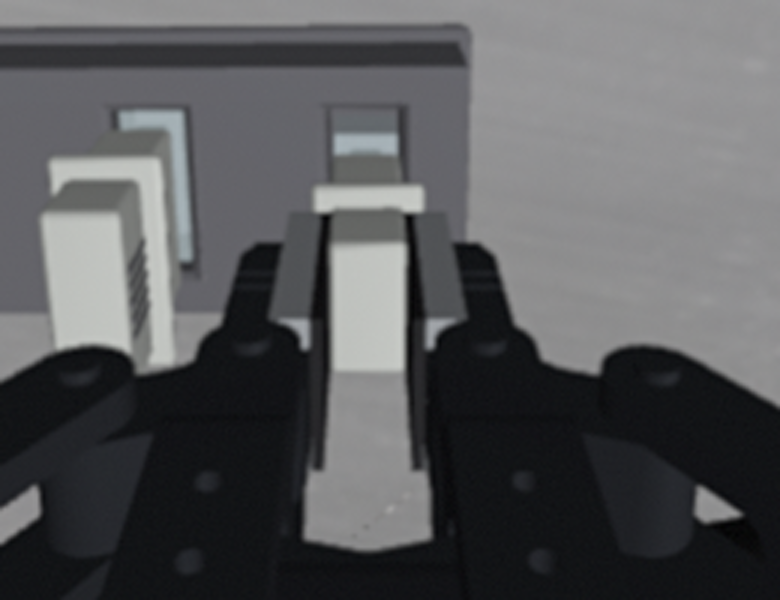

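Gripped: width 11.6 mm, pads just above the rim at crop rows 185–213. Lift straight up and verify. I'll also compute the well's position from the top view.

Request:
arm_command --commands '[[1.0,[0,0,1.0],0],[1.0,[0,0,2.0],0],[1.0,[0,0,3.0],0],[1.0,[0,0,3.0],0],[1.0,[0,0,2.0],0]]'

```text
clock: 4.75
position: [0.4828, -0.2508, 0.1519]
ee_rot: [0.546, -0.546, 0.448, -0.45]
contact_force: [-0.6, 0.1, -0.2]
width: 0.0113
```

Run:
```python
from h import *
im=load('top0')
f=lambda x,y:(225+x/10-.5,180+y/10-.5)
B=fit(im,[f(304,200),f(457,200),f(457,362),f(303,362)],.054);print(B.round(4),B.mean(0),[np.linalg.norm(B[i]-B[i-1]).round(4) for i in range(4)])
W=fit(im,[f(361,238),f(408,238),f(408,328),f(361,328)],.054);print(W.round(4),W.mean(0),[np.linalg.norm(W[i]-W[i-1]).round(4) for i in range(4)])
print('tab',fit(im,[f(353,485),f(398,485)],.062))
print('plate',fit(im,[f(257,392),f(470,392)],.094))
P=fit(im,[(245,121),(316,122),(315,187),(242,186)],.114);print(P.round(4))
print(dep(im,244,180),dep(im,300,183))
grab('wrist','w8');s=manip.get_state();print(s['position'],s['contact_force'],s['width'])
```

```text
[[0.5637 0.1404 0.054 ]
 [0.5643 0.0977 0.054 ]
 [0.5193 0.0967 0.054 ]
 [0.5186 0.1395 0.054 ]] [0.54146005 0.11857293 0.054     ] [np.float64(0.0451), np.float64(0.0427), np.float64(0.045), np.float64(0.0428)]
[[0.5533 0.1242 0.054 ]
 [0.5535 0.1111 0.054 ]
 [0.5285 0.1105 0.054 ]
 [0.5283 0.1236 0.054 ]] [0.54090238 0.11735927 0.054     ] [np.float64(0.025), np.float64(0.0131), np.float64(0.025), np.float64(0.0131)]
tab [[0.48458507 0.12370261 0.062     ]
 [0.48479267 0.11129346 0.062     ]]
plate [[0.50836065 0.14612377 0.094     ]
 [0.50929297 0.08871068 0.094     ]]
[[ 0.7711  0.1652  0.114 ]
 [ 0.7707 -0.0268  0.114 ]
 [ 0.5944 -0.027   0.114 ]
 [ 0.5942  0.1675  0.114 ]]
[0.61070836 0.16305558 0.11146022] [0.60662985 0.01387252 0.09604578]
[ 0.48437745 -0.25184759  0.15473617] [ 0.77645967 -1.4410186   1.14350846] 0.011530476609556277
```

View pics/w8.png

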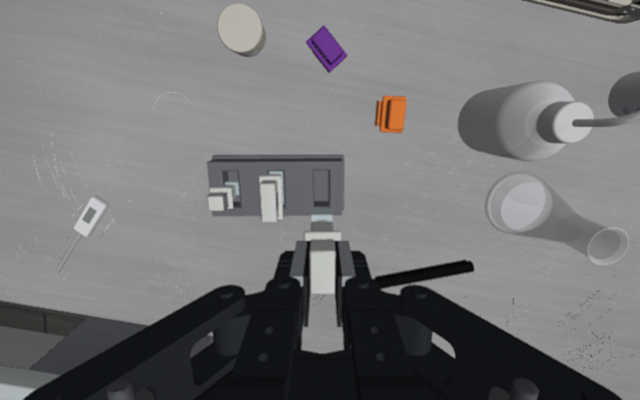

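Request:
arm_command --commands '[[1.0,[0.5,3.3,0],-0.016],[1.0,[0.5,3.3,0],-0.016],[1.0,[0.5,3.3,0],-0.016],[1.0,[0.5,3.3,0],-0.016],[1.0,[0.5,3.3,0],-0.016],[1.0,[0.5,3.3,0],-0.016],[1.0,[0.5,3.3,0],-0.016],[1.0,[0.5,3.3,0],-0.016],[1.0,[0.5,3.3,0],-0.016],[1.0,[0.5,3.3,0],-0.016],[1.0,[0.5,3.8,0],-0.018],[1.0,[0,0,0],0]]'

```text
clock: 6.0
position: [0.5373, 0.1219, 0.1489]
ee_rot: [0.506, -0.504, 0.496, -0.495]
contact_force: [0.0, -0.9, -0.4]
width: 0.0118
```

Request:
arm_command --commands '[[1.0,[0,0,0],0],[1.0,[0,0,0],0],[1.0,[0,0,0],0]]'

```text
clock: 6.3
position: [0.5369, 0.1166, 0.149]
ee_rot: [-0.503, 0.504, -0.496, 0.496]
contact_force: [0.5, 0.7, -1.0]
width: 0.0111
```

Run:
```python
from h import *
grab('wrist','w9');s=manip.get_state();print(s['position'],s['contact_force'],s['width'],s['clock'],s['qd'].round(3))
from scipy.spatial.transform import Rotation as Ro
q=s['ee_rot'];R=Ro.from_quat(q[[1,2,3,0]]).as_matrix();print(R.round(4),np.arctan2(R[1,0],R[0,0]))
g=cv2.imread('pics/w9.png')[120:320,230:430];cv2.imwrite('pics/c14.png',cv2.resize(g,(600,600),interpolation=cv2.INTER_CUBIC))
```

```text
[0.53701624 0.11654513 0.14910391] [-0.35904946 -0.34320683  0.29432694] 0.011195714452531591 6.35 [-0.001  0.001 -0.002  0.003 -0.001  0.   ]
[[ 1.420e-02 -3.000e-04  9.999e-01]
 [-9.999e-01 -4.000e-04  1.420e-02]
 [ 4.000e-04 -1.000e+00 -3.000e-04]] -1.556567233214804
```

View pics/w9.png

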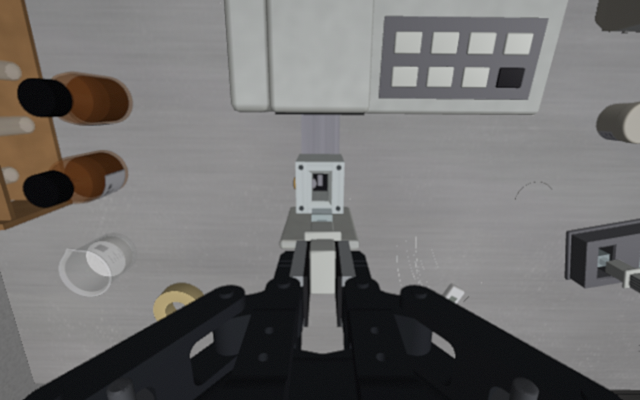

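View pics/c14.png

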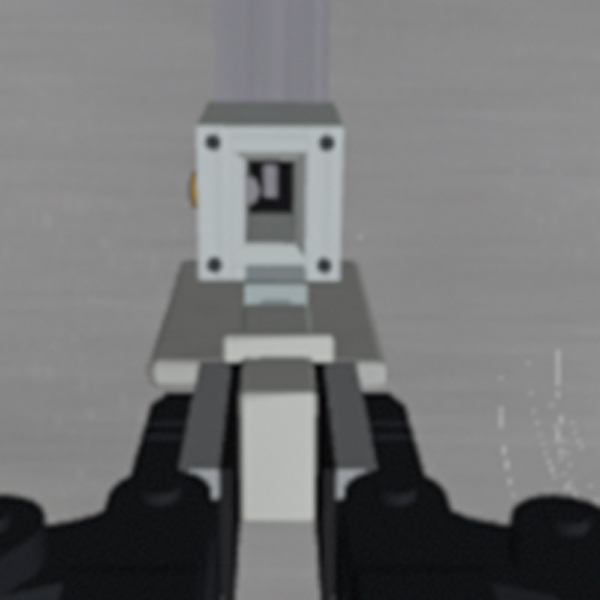

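```bash
cat > m.py <<'E'
from h import *
def blk(im,f,C,z=.054,names=''):
    B=fit(im,[f(*c) for c in C],z);c=B.mean(0);print(names,c.round(4),[np.linalg.norm(B[i]-B[i-1]).round(4) for i in range(4)])
    d=B[0]+B[1]-B[2]-B[3];e=B[0]+B[3]-B[1]-B[2];print('  yaw',np.arctan2(d[1],d[0]).round(4),(np.arctan2(e[1],e[0])-np.pi/2).round(4));return c
E
python3 - <<'E'
from m import *
im=load('w9');f=lambda x,y:(230+x/3-.33,120+y/3-.33)
blk(im,f,[(200,125),(342,125),(343,280),(198,279)],.054,'block')
blk(im,f,[(213,143),(327,143),(324,265),(214,265)],.054,'screws')
blk(im,f,[(236,152),(305,152),(304,262),(237,262)],.054,'well')
t=load('top0');ft=lambda x,y:(225+x/10-.5,180+y/10-.5)
for a,b in zip([(200,125),(342,125),(343,280),(198,279)],[(304,200),(457,200),(457,362),(303,362)]): print(two(im,f(*a),t,ft(*b)))
zb=.1491-.0332
R=fit(im,[f(225,338),f(333,338)],zb+.051);print('rim far',R,R.mean(0))
G=fit(im,[f(241,393),f(316,393),f(316,521),f(241,521)],zb+.066);print('grip top',G.round(4),G.mean(0))
print('depth grip top',dep(im,*f(279,450)),dep(im,*f(279,410)), 'rim', dep(im,*f(279,348)),'block',dep(im,*f(220,200)),dep(im,*f(322,200)))
print('floor',dep(im,*f(283,200)),dep(im,*f(257,205)))
E
```

```text
block [0.5444 0.1195 0.054 ] [np.float64(0.0439), np.float64(0.0384), np.float64(0.0442), np.float64(0.0411)]
  yaw 0.0088 0.0101
screws [0.5441 0.1198 0.054 ] [np.float64(0.0348), np.float64(0.031), np.float64(0.0348), np.float64(0.0311)]
  yaw 0.0035 0.0139
well [0.5433 0.1195 0.054 ] [np.float64(0.0315), np.float64(0.0188), np.float64(0.0315), np.float64(0.0189)]
  yaw 0.0118 0.0139
(array([0.56457062, 0.14052852, 0.04580061]), np.float64(0.002060059792237222))
(array([0.56505194, 0.09930958, 0.04236932]), np.float64(0.0007624689680417573))
(array([0.51963437, 0.09782841, 0.0450542 ]), np.float64(0.0004369811663733663))
(array([0.51907286, 0.14069712, 0.04457252]), np.float64(0.0001865567928601593))
rim far [[0.54995588 0.12614668 0.1669    ]
 [0.55020044 0.10862639 0.1669    ]] [0.55007816 0.11738654 0.1669    ]
grip top [[0.5473 0.123  0.1819]
 [0.5475 0.1119 0.1819]
 [0.5259 0.1113 0.1819]
 [0.5257 0.1229 0.1819]] [0.53659762 0.11728784 0.1819    ]
depth grip top [0.53775698 0.11722811 0.18144332] [0.54464645 0.11732694 0.18194407] rim [0.54829381 0.11736073 0.16680565] block [0.54554572 0.13347249 0.0547482 ] [0.54598313 0.10533346 0.05494138]
floor [0.5364386  0.11574167 0.01637403] [0.53481444 0.12396598 0.01686951]
```

The close crop shows the block top at crop (200–343, 125–280), the well opening, and the ball in the left (+y) wall. I'll move the cell over it and down to about 8 mm above the mouth, then re-measure.

Request:
arm_command --commands '[[1.0,[0.37,0.12,0],0],[1.0,[0.37,0.11,0],0],[1.0,[0,0,-2.0],0],[1.0,[0,0,-2.0],0],[1.0,[0,0,-1.3],0],[1.0,[0,0,0],0],[1.0,[0,0,0],0],[1.0,[0,0,0],0]]'

```text
clock: 7.15
position: [0.5456, 0.12, 0.0971]
ee_rot: [0.504, -0.503, 0.496, -0.497]
contact_force: [0.5, 0.0, -0.2]
width: 0.0115
```

Run:
```python
from h import *
grab('wrist','w10');s=manip.get_state();print(s['position'],s['contact_force'],s['width'],s['clock'],s['qd'].round(3))
g=cv2.imread('pics/w10.png')[170:290,260:390];cv2.imwrite('pics/c15.png',cv2.resize(g,(780,720)[:2],interpolation=cv2.INTER_CUBIC)[:600])
```

```text
[0.5455247  0.12000217 0.09714188] [ 0.40948207  0.48297619 -1.72829047] 0.01100195971120716 7.2 [ 0.002 -0.004  0.005  0.002 -0.003  0.   ]
```

View pics/c15.png

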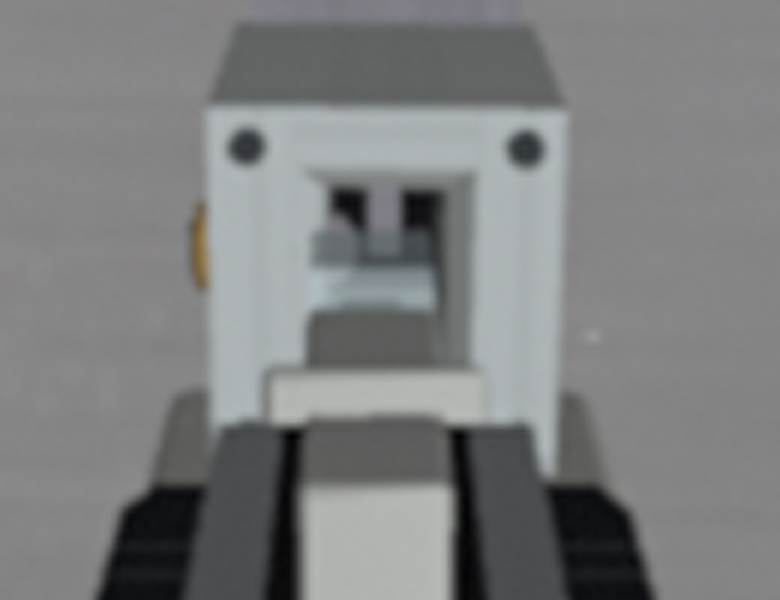

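Run:
```python
from m import *
im=load('w10');f=lambda x,y:(260+x/6-.42,170+y/6-.42)
E=fit(im,[f(210,106),f(567,106)],.054);print('block far',E.round(4),(E.mean(0)).round(4),np.linalg.norm(E[0]-E[1]))
S=fit(im,[f(247,147),f(526,149)],.054);print('screws',S.round(4),S.mean(0).round(4),np.linalg.norm(S[0]-S[1]))
W=fit(im,[f(308,172),f(477,172)],.054);print('well mouth far',W.round(4),W.mean(0).round(4))
zb=.0971-.0332
R=fit(im,[f(267,370),f(487,370)],zb+.051);print('rim far',R.round(4),R.mean(0).round(4),np.linalg.norm(R[0]-R[1]))
G=fit(im,[f(300,487),f(453,487)],zb+.066);print('grip far',G.round(4),G.mean(0).round(4),np.linalg.norm(G[0]-G[1]))
F=fit(im,[f(312,265),f(437,265)],zb+.003);print('foot far',F.round(4),F.mean(0).round(4),np.linalg.norm(F[0]-F[1]))
for n,p in dict(foot=(370,285),neck=(370,330),rim=(377,395),griptop=(377,540),blockL=(240,250),blockR=(520,250),blockfar=(380,120),floor=(420,205),pin=(383,230),ball=(335,240)).items(): print(n,dep(im,*f(*p)).round(4))
print(im['R'].T@[0,0,1], -im['R'].T@im['t'])
```

```text
block far [[0.5661 0.1395 0.054 ]
 [0.5667 0.1    0.054 ]] [0.5664 0.1198 0.054 ] 0.039482586038378675
screws [[0.5614 0.1354 0.054 ]
 [0.5617 0.1044 0.054 ]] [0.5616 0.1199 0.054 ] 0.031049323234799663
well mouth far [[0.5587 0.1286 0.054 ]
 [0.5589 0.1098 0.054 ]] [0.5588 0.1192 0.054 ]
rim far [[0.5591 0.1299 0.1149]
 [0.5594 0.112  0.1149]] [0.5592 0.1209 0.1149] 0.01783259155943382
grip far [[0.5558 0.1266 0.1299]
 [0.556  0.1153 0.1299]] [0.5559 0.1209 0.1299] 0.011324762316918605
foot far [[0.552  0.1277 0.0669]
 [0.5522 0.1145 0.0669]] [0.5521 0.1211 0.0669] 0.013270359450913
foot [0.5543 0.1216 0.0796]
neck [0.5556 0.1215 0.0961]
rim [0.5573 0.1209 0.1156]
griptop [0.552  0.1208 0.1308]
blockL [0.5492 0.1363 0.0536]
blockR [0.55   0.1047 0.0543]
blockfar [0.565  0.1207 0.0548]
floor [0.5441 0.115  0.0175]
pin [0.5423 0.1199 0.0231]
ball [0.5562 0.1252 0.071 ]
[-0.27604535 -0.00304834 -0.96113978] [0.61662761 0.12178524 0.25987916]
```

Request:
arm_command --commands '[[1.0,[0.11,-0.12,0],0],[1.0,[0,0,-0.5],0],[1.0,[0,0,-0.4],0],[1.0,[0,0,0],0],[1.0,[0,0,0],0]]' --grip_force 32

```text
clock: 7.7
position: [0.5454, 0.1188, 0.0868]
ee_rot: [-0.504, 0.504, -0.496, 0.496]
contact_force: [0.5, -0.3, -1.1]
width: 0.0118
```

Run:
```python
from h import *
grab('wrist','w11');s=manip.get_state();print(s['position'],s['contact_force'],s['moment'],s['width'],s['clock'],s['qd'].round(3))
g=cv2.imread('pics/w11.png')[170:290,260:390];cv2.imwrite('pics/c16.png',cv2.resize(g,(780,720)[:2],interpolation=cv2.INTER_CUBIC)[:600])
```

```text
[0.545628   0.11878413 0.08702491] [ 0.3284933   0.08138018 -0.30585925] [0.01089377 0.04645076 0.05253363] 0.011209283548376947 7.75 [ 0.    -0.002 -0.003  0.    -0.     0.   ]
```

View pics/c16.png

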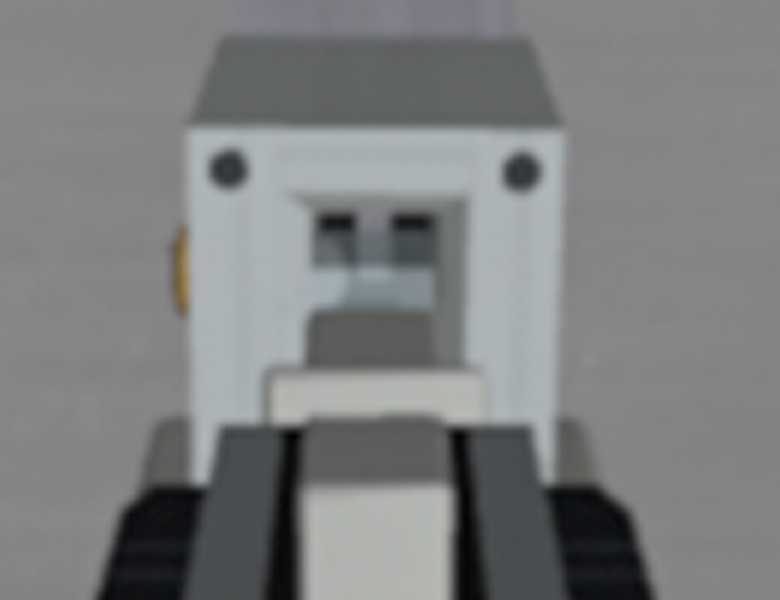

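Run:
```python
from m import *
im=load('w11');f=lambda x,y:(260+x/6-.42,170+y/6-.42)
E=fit(im,[f(188,128),f(566,128)],.054);print('block far',E.round(4),(E.mean(0)).round(4)-[.022,0,0],np.linalg.norm(E[0]-E[1]))
S=fit(im,[f(229,168),f(522,171)],.054);print('screws',S.round(4),S.mean(0).round(4)-[.0174,0,0],np.linalg.norm(S[0]-S[1]))
zb=.0870-.0332
R=fit(im,[f(267,370),f(487,370)],zb+.051);print('rim far',R.mean(0).round(4)-[.01425,0,0])
G=fit(im,[f(300,487),f(453,487)],zb+.066);print('grip far',G.mean(0).round(4)-[.01125,0,0])
F=fit(im,[f(315,268),f(435,268)],zb);print('foot bottom edge',F.round(4),F.mean(0).round(4)-[.00825,0,0])
# tool-relative check with w9,w10 foot pixel
```

```text
block far [[0.566  0.1397 0.054 ]
 [0.5666 0.0999 0.054 ]] [0.5443 0.1198 0.054 ] 0.03984959835408151
screws [[0.5616 0.1354 0.054 ]
 [0.5618 0.1044 0.054 ]] [0.5443 0.1199 0.054 ] 0.03108279744779708
rim far [0.54495 0.1197  0.1048 ]
grip far [0.54465 0.1197  0.1198 ]
foot bottom edge [[0.5505 0.1263 0.0538]
 [0.5507 0.1133 0.0538]] [0.54235 0.1198  0.0538 ]
```

Run:
```python
from m import *
f=lambda x,y:(260+x/6-.42,170+y/6-.42)
for t,r,tz in [('w10',228,.0971),('w11',232,.0870)]:
    im=load(t)
    print(t,fit(im,[f(374,r)],tz-.0332+.003)[0]-[.01125,0,0], fit(im,[f(374,r)],tz-.0332)[0]-[.00825,0,0])
g=cv2.imread('pics/w11.png')[195:245,300:345];cv2.imwrite('pics/c17.png',cv2.resize(g,(720,800),interpolation=cv2.INTER_CUBIC)[:600])
```

```text
w10 [0.54500507 0.12121264 0.0669    ] [0.54706653 0.12120374 0.0639    ]
w11 [0.54440095 0.11997508 0.0568    ] [0.54644697 0.11996523 0.0538    ]
```

View pics/c17.png

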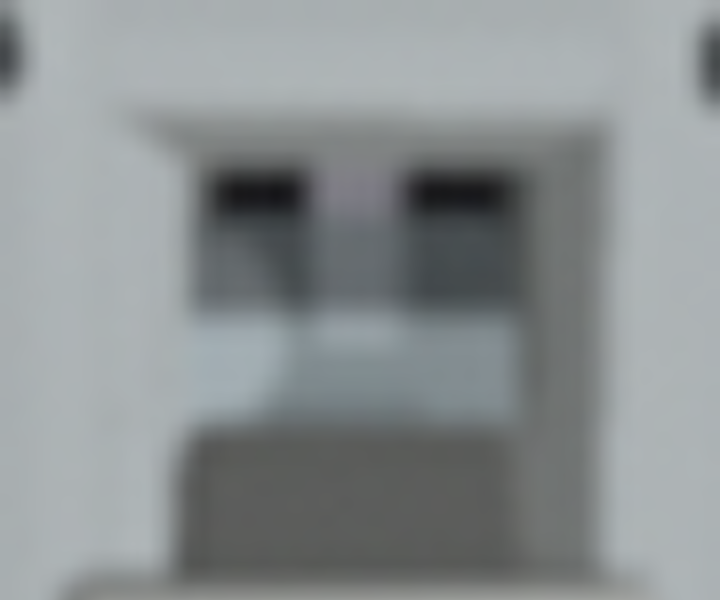

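The cell is upright in the grip and within 0.5 mm of the well axis. Descending gently and watching the force.

Request:
arm_command --commands '[[1.0,[-0.04,0,-0.2],0],[1.0,[0,0,-0.2],0],[1.0,[0,0,-0.2],0],[1.0,[0,0,-0.2],0],[1.0,[0,0,0],0],[1.0,[0,0,0],0]]'

```text
clock: 8.35
position: [0.5452, 0.1188, 0.0791]
ee_rot: [-0.504, 0.504, -0.496, 0.496]
contact_force: [-0.3, -0.2, -0.8]
width: 0.011
```

```bash
cat > st.py <<'E'
from h import *
import sys
s=manip.get_state();print(s['position'].round(4),s['contact_force'].round(2),s['moment'].round(3),s['width'].round(4),s['clock'])
E
python3 st.py
```

```text
Traceback (most recent call last):
  File "st.py", line 3, in <module>
    s=manip.get_state();print(s['position'].round(4),s['contact_force'].round(2),s['moment'].round(3),s['width'].round(4),s['clock'])
                                                                                                      ^^^^^^^^^^^^^^^^
AttributeError: 'float' object has no attribute 'round'
```

Request:
arm_command --commands '[[1.0,[0,0,-0.15],0],[1.0,[0,0,-0.15],0],[1.0,[0,0,0],0],[1.0,[0,0,0],0]]'

```text
clock: 8.75
position: [0.5452, 0.1188, 0.0761]
ee_rot: [-0.504, 0.504, -0.496, 0.496]
contact_force: [-0.1, -0.3, -0.2]
width: 0.0113
```

Request:
arm_command --commands '[[1.0,[0,0,-0.1],0],[1.0,[0,0,-0.1],0],[1.0,[0,0,0],0]]'

```text
clock: 9.05
position: [0.5451, 0.1188, 0.074]
ee_rot: [-0.504, 0.504, -0.496, 0.496]
contact_force: [-0.6, 0.0, -0.5]
width: 0.0115
```

Request:
arm_command --commands '[[1.0,[0,0,-0.1],0],[1.0,[0,0,-0.1],0]]'

```text
clock: 9.25
position: [0.5453, 0.1187, 0.0721]
ee_rot: [-0.504, 0.504, -0.496, 0.496]
contact_force: [0.5, 0.2, 0.4]
width: 0.0112
```

Request:
arm_command --commands '[[1.0,[0,0,-0.1],0],[1.0,[0,0,-0.1],0]]'

```text
clock: 9.45
position: [0.5457, 0.1181, 0.0706]
ee_rot: [-0.504, 0.504, -0.495, 0.496]
contact_force: [-0.2, -1.8, 4.9]
width: 0.0116
```

Ball contact came at the expected height, which implies the floor is near z ≈ 0.016 and agrees with the depth reading. Continuing.

Request:
arm_command --commands '[[1.0,[0,0,-0.1],0],[1.0,[0,0,-0.1],0]]'

```text
clock: 9.65
position: [0.5457, 0.1182, 0.0686]
ee_rot: [-0.504, 0.504, -0.495, 0.496]
contact_force: [-0.2, -4.1, 3.7]
width: 0.0115
```

Request:
arm_command --commands '[[1.0,[0,0,-0.1],0],[1.0,[0,0,-0.1],0]]'

```text
clock: 9.85
position: [0.5455, 0.1183, 0.066]
ee_rot: [-0.504, 0.504, -0.496, 0.496]
contact_force: [0.9, -3.3, 2.2]
width: 0.0112
```

Request:
arm_command --commands '[[1.0,[0,0,-0.1],0],[1.0,[0,0,-0.1],0],[1.0,[0,0,-0.1],0],[1.0,[0,0,-0.1],0]]'

```text
clock: 10.25
position: [0.545, 0.1184, 0.0618]
ee_rot: [-0.504, 0.504, -0.496, 0.496]
contact_force: [-0.5, -5.8, 1.6]
width: 0.0111
```

Request:
arm_command --commands '[[1.0,[0,0,-0.1],0],[1.0,[0,0,-0.1],0],[1.0,[0,0,-0.1],0]]'

```text
clock: 10.55
position: [0.5449, 0.1184, 0.0588]
ee_rot: [-0.504, 0.504, -0.496, 0.496]
contact_force: [-0.7, -4.8, 1.6]
width: 0.0114
```

Request:
arm_command --commands '[[1.0,[0,0,-0.1],0],[1.0,[0,0,-0.1],0]]'

```text
clock: 10.75
position: [0.5449, 0.1184, 0.0568]
ee_rot: [-0.504, 0.504, -0.496, 0.496]
contact_force: [-1.0, -5.7, 3.8]
width: 0.0113
```

Request:
arm_command --commands '[[1.0,[0,0,-0.1],0],[1.0,[0,0,-0.1],0]]'

```text
clock: 10.95
position: [0.545, 0.1184, 0.0551]
ee_rot: [-0.504, 0.504, -0.496, 0.496]
contact_force: [-0.7, -5.3, 3.4]
width: 0.0111
```

Request:
arm_command --commands '[[1.0,[0,0,-0.1],0],[1.0,[0,0,-0.1],0]]'

```text
clock: 11.15
position: [0.5449, 0.1184, 0.0529]
ee_rot: [-0.504, 0.504, -0.496, 0.496]
contact_force: [-0.4, -5.3, 0.7]
width: 0.0115
```

Request:
arm_command --commands '[[1.0,[0,0,-0.1],0],[1.0,[0,0,-0.05],0]]'

```text
clock: 11.35
position: [0.5449, 0.1185, 0.0511]
ee_rot: [-0.504, 0.504, -0.496, 0.496]
contact_force: [1.1, -5.2, 0.1]
width: 0.0114
```

Request:
arm_command --commands '[[1.0,[0,0,-0.05],0],[1.0,[0,0,-0.05],0]]'

```text
clock: 11.55
position: [0.5449, 0.1189, 0.0503]
ee_rot: [-0.504, 0.504, -0.496, 0.496]
contact_force: [-0.3, -4.0, 1.4]
width: 0.0114
```

Request:
arm_command --commands '[[1.0,[0,0,-0.05],0],[1.0,[0,0,0],0]]'

```text
clock: 11.75
position: [0.545, 0.119, 0.0501]
ee_rot: [-0.504, 0.504, -0.496, 0.496]
contact_force: [-0.3, -3.3, -0.4]
width: 0.0116
```

Request:
arm_command --commands '[[1.0,[0,0,-0.05],0],[1.0,[0,0,0],0]]'

```text
clock: 11.95
position: [0.5451, 0.119, 0.0501]
ee_rot: [0.504, -0.504, 0.496, -0.496]
contact_force: [-1.7, -4.1, 4.8]
width: 0.0114
```

Request:
arm_command --commands '[[1.0,[0,0,-0.03],0],[1.0,[0,0,0],0]]'

```text
clock: 12.15
position: [0.5452, 0.119, 0.0501]
ee_rot: [0.504, -0.504, 0.496, -0.496]
contact_force: [-1.6, -3.6, 6.2]
width: 0.0109
```

Request:
arm_command --commands '[[1.0,[0,0,-0.03],0],[1.0,[0,0,0],0]]'

```text
clock: 12.35
position: [0.5452, 0.119, 0.05]
ee_rot: [0.504, -0.504, 0.496, -0.496]
contact_force: [-2.2, -4.3, 8.1]
width: 0.0114
```

Bottomed: z held at 0.0501 while the force climbed to 8 N, and the ball clicked before that. Easing off, opening, and looking.

Request:
arm_command --commands '[[1.0,[0,0,0.1],0],[3.0,[0,0,0],0],[3.0,[0,0,0],0],[3.0,[0,0,0],0],[3.0,[0,0,0],0],[3.0,[0,0,0],0]]'

```text
clock: 12.95
position: [0.5453, 0.119, 0.0499]
ee_rot: [0.504, -0.504, 0.496, -0.496]
contact_force: [-0.1, 0.6, -0.6]
width: 0.0301
```

Run:
```python
from h import *
grab('wrist','w12');s=manip.get_state();print(s['position'],s['contact_force'],s['width'],s['clock'])
g=cv2.imread('pics/w12.png')[150:330,220:440];cv2.imwrite('pics/c18.png',cv2.resize(g,(733,600),interpolation=cv2.INTER_CUBIC))
```

```text
[0.54527006 0.1189565  0.04992865] [-0.65743401 -0.39395735  0.49574882] 0.030259514688929477 13.0
```

View pics/c18.png

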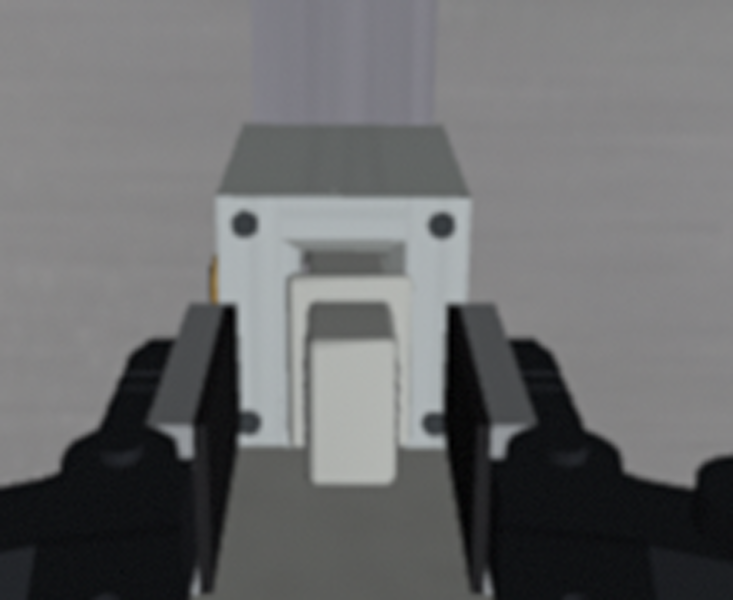

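Request:
arm_command --commands '[[3.0,[0,0,1.0],0],[3.0,[0,0,3.0],0],[3.0,[0,0,3.0],0],[3.0,[0,0,2.0],0],[3.0,[0,0,0],0],[3.0,[0,0,0],0]]'

```text
clock: 13.6
position: [0.5453, 0.1188, 0.1405]
ee_rot: [0.504, -0.504, 0.496, -0.496]
contact_force: [0.1, -0.8, -0.3]
width: 0.0298
```

Run:
```python
from h import *
im=load('w12');f=lambda x,y:(220+x/3.333-.35,150+y/3.333-.35)
print('top before',[dep(im,*f(x,y)).round(4) for x,y in [(350,400),(340,440),(370,370)]],'block',dep(im,*f(260,330)).round(4))
im=grab('wrist','w13');s=manip.get_state();print(s['position'],s['contact_force'],s['width'],s['clock'])
g=cv2.imread('pics/w13.png')[130:310,220:440];cv2.imwrite('pics/c19.png',cv2.resize(g,(733,600),interpolation=cv2.INTER_CUBIC))
```

```text
top before [array([0.5464, 0.1188, 0.0828]), array([0.5406, 0.12  , 0.0833]), array([0.5514, 0.1162, 0.0838])] block [0.5433 0.1331 0.0543]
[0.54463179 0.11871955 0.13958288] [-0.60760739  0.70225096  0.28759212] 0.030021609932243027 13.65
```

View pics/c19.png

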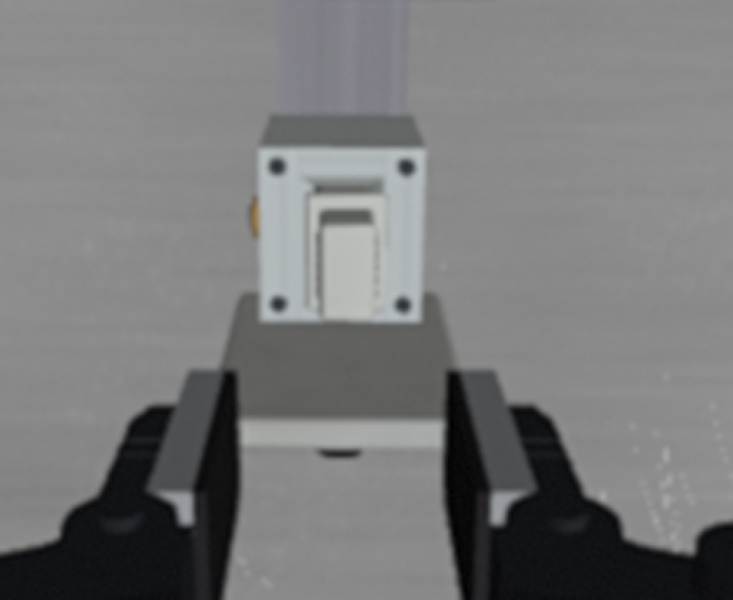

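Run:
```python
from m import *
im=load('w13');a=load('w12')
f=lambda x,y:(220+x/3.333-.35,150-20+y/3.333-.35);fa=lambda x,y:(220+x/3.333-.35,150+y/3.333-.35)
print('depth tops',[dep(im,*f(x,y)).round(4) for x,y in [(350,250),(345,280),(360,300)]])
for p,q in zip([(321,222),(377,222),(376,318),(322,318)],[(312,340),(393,340),(396,484),(311,484)]): print(two(im,f(*p),a,fa(*q)))
blk(im,f,[(321,222),(377,222),(376,318),(322,318)],.0827,'cell top')
blk(im,f,[(260,149),(424,149),(423,321),(260,321)],.054,'block')
blk(im,f,[(277,166),(407,166),(404,303),(278,304)],.054,'screws')
P=fit(im,[f(240,420),f(444,420)],.094);print('plate top back edge',P)
P=fit(im,[f(240,447),f(444,447)],.094);print('plate top front edge',P)
```

```text
depth tops [array([0.5496, 0.118 , 0.0829]), array([0.5425, 0.119 , 0.0823]), array([0.538 , 0.1156, 0.0826])]
(array([0.55648984, 0.12409232, 0.08549495]), np.float64(0.0003793696429323455))
(array([0.55653922, 0.11284573, 0.08516461]), np.float64(0.0009407373110414325))
(array([0.53457665, 0.11214163, 0.08446475]), np.float64(0.0002017647330603406))
(array([0.53443899, 0.12388849, 0.08455334]), np.float64(4.0382350410725685e-05))
cell top [0.5448 0.1181 0.0827] [np.float64(0.022), np.float64(0.012), np.float64(0.022), np.float64(0.0119)]
  yaw 0.017 0.0153
block [0.5441 0.1197 0.054 ] [np.float64(0.0437), np.float64(0.0391), np.float64(0.0437), np.float64(0.0407)]
  yaw 0.0123 0.0153
screws [0.5443 0.1198 0.054 ] [np.float64(0.0351), np.float64(0.0311), np.float64(0.0348), np.float64(0.0313)]
  yaw 0.008 0.0195
plate top back edge [[0.5142772  0.14118357 0.094     ]
 [0.51495991 0.09718651 0.094     ]]
plate top front edge [[0.50783889 0.14125922 0.094     ]
 [0.50852844 0.09691614 0.094     ]]
```

The cell stays down: its top is at z 0.083 both before and after letting go, so the bottom is about 37 mm below the mouth. On the lifter it would sit at 0.089. It is upright and within 2 mm of the axis. Next I'll close the fingers and go down in front of the tab.

Request:
arm_command --commands '[[0,[-3.0,0,0],0],[0,[-3.0,0,0],0],[0,[-3.0,0,0],0],[0,[0,0,-3.0],0],[0,[0,0,-3.0],0],[0,[0,0,-2.0],0],[0,[0,0,0],0],[0,[0,0,0],0]]'

```text
clock: 14.45
position: [0.4546, 0.1187, 0.0594]
ee_rot: [-0.503, 0.505, -0.497, 0.496]
contact_force: [0.7, 0.1, 0.7]
width: -0.0003
```

Run:
```python
from h import *
im=grab('wrist','w14');s=manip.get_state();print(s['position'],s['contact_force'],s['width'],s['clock'])
g=cv2.imread('pics/w14.png')[110:350,210:450];cv2.imwrite('pics/c20.png',cv2.resize(g,(600,600),interpolation=cv2.INTER_CUBIC))
f=lambda x,y:(210+x/2.5-.3,110+y/2.5-.3)
```

```text
[0.45558561 0.11879257 0.06020154] [0.11113406 0.40986433 0.18502454] -3.5438324799538605e-05 14.5
```

View pics/c20.png

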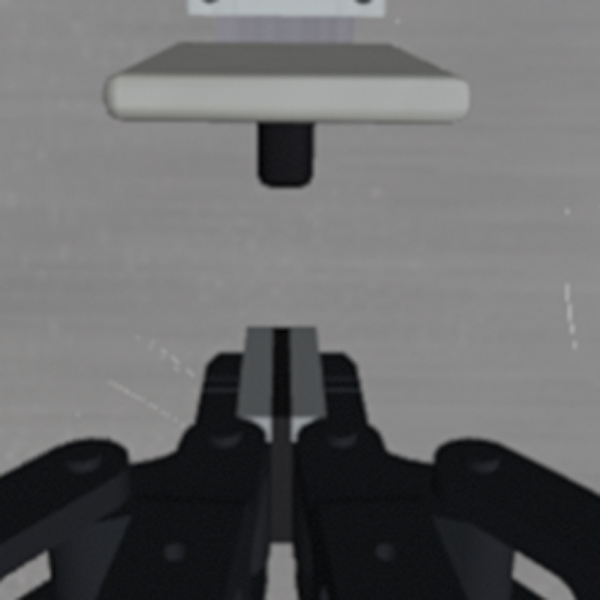

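Run:
```python
from h import *
im=load('w14')
f=lambda x,y:(210+x/2.5-.3,110+y/2.5-.3)
print('tab front',fit(im,[f(258,186),f(313,186)],.062),dep(im,*f(286,170)))
for y in (332,340,360,400): print('tip',dep(im,*f(260,y)),dep(im,*f(305,y)))
```

```text
tab front [[0.48821996 0.12484264 0.062     ]
 [0.48839153 0.11352556 0.062     ]] [0.49156852 0.11913324 0.0615411 ]
tip [0.46554984 0.12367787 0.08435908] [0.46596741 0.11529449 0.08501362]
tip [0.46633807 0.12354574 0.08967505] [0.46654349 0.11544416 0.08985438]
tip [0.4660339  0.12334781 0.09720852] [0.46569633 0.11560451 0.09626508]
tip [0.46641578 0.12296924 0.11190182] [0.46627873 0.11604518 0.11145485]
```

Request:
arm_command --commands '[[0,[0,0,-1.5],0],[0,[0,0,-1.5],0],[0,[0,0,0],0],[0,[0.8,0,0],0],[0,[0.8,0,0],0],[0,[0.4,0,0],0],[0,[0.2,0,0],0],[0,[0.2,0,0],0],[0,[0.2,0,0],0]]'

```text
clock: 15.4
position: [0.4805, 0.1187, 0.03]
ee_rot: [-0.504, 0.504, -0.496, 0.496]
contact_force: [-3.9, -1.4, 1.8]
width: 0.0004
```

Request:
arm_command --commands '[[0,[0.4,0,0],0],[0,[0.6,0.01,0],0],[0,[0.8,0.01,0],0],[0,[0.8,0.02,0],0]]'

```text
clock: 15.8
position: [0.5079, 0.1189, 0.0299]
ee_rot: [-0.504, 0.504, -0.496, 0.496]
contact_force: [-3.6, -0.8, 1.8]
width: 0.0002
```

Run:
```python
from h import *
im=grab('wrist','w15');s=manip.get_state();print(s['position'],s['contact_force'],s['width'],s['clock'])
g=cv2.imread('pics/w15.png')[60:350,180:480];cv2.imwrite('pics/c21.png',cv2.resize(g,(600,580),interpolation=cv2.INTER_CUBIC))
im=grab('scene','s15')
g=cv2.imread('pics/s15.png')[120:220,240:360];cv2.imwrite('pics/c22.png',cv2.resize(g,(720,600),interpolation=cv2.INTER_CUBIC))
```

```text
[0.51031471 0.11907188 0.03006411] [-0.64108796 -1.80153008 -2.00404477] -4.066707798449362e-05 15.85
```

View pics/c21.png

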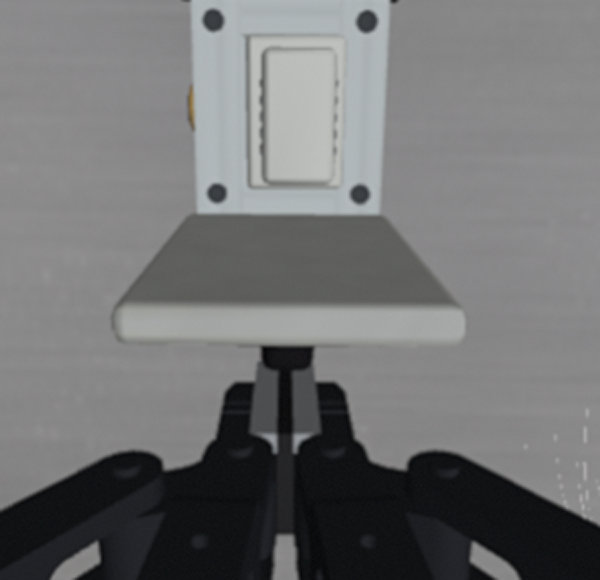

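View pics/c22.png

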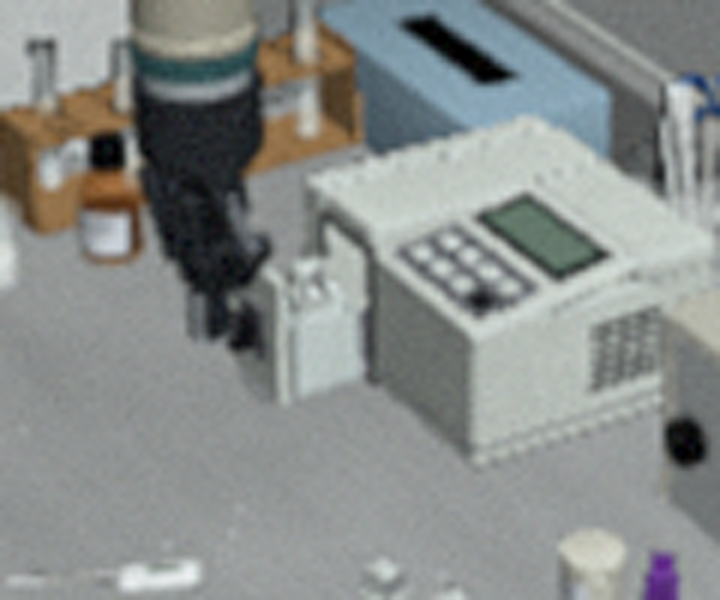

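The push works at about 4 N and the cell looks vertical. Continuing, slower towards home.

Request:
arm_command --commands '[[0,[0.6,0.01,0],0],[0,[1.0,0.02,0],0],[0,[1.0,0.01,0],0],[0,[1.0,0.02,0],0],[0,[0.4,0,0],0],[0,[0.3,0.01,0],0]]'

```text
clock: 16.5
position: [0.5511, 0.1197, 0.0299]
ee_rot: [-0.504, 0.504, -0.496, 0.496]
contact_force: [-4.1, -2.4, 1.1]
width: -0.0001
```

Request:
arm_command --commands '[[0,[0.2,0,0],0],[0,[0.2,0,0],0],[0,[0.2,0,0],0]]'

```text
clock: 16.8
position: [0.556, 0.1198, 0.0299]
ee_rot: [-0.504, 0.504, -0.496, 0.496]
contact_force: [-2.7, -1.6, -0.1]
width: -0.0001
```

Request:
arm_command --commands '[[0,[0.2,0,0],0],[0,[0.2,0,0],0]]'

```text
clock: 17.0
position: [0.5602, 0.1198, 0.03]
ee_rot: [-0.504, 0.504, -0.496, 0.496]
contact_force: [-2.8, -0.8, 0.5]
width: 0.0002
```

Request:
arm_command --commands '[[0,[0.15,0,0],0],[0,[0.15,0,0],0]]'

```text
clock: 17.2
position: [0.5633, 0.1198, 0.03]
ee_rot: [-0.504, 0.504, -0.496, 0.496]
contact_force: [-3.3, -1.8, -0.5]
width: 0.0
```

Request:
arm_command --commands '[[0,[0.15,0,0],0],[0,[0.1,0,0],0]]'

```text
clock: 17.4
position: [0.5659, 0.1199, 0.03]
ee_rot: [-0.504, 0.504, -0.496, 0.496]
contact_force: [-3.5, -0.2, -0.0]
width: 0.0002
```

Request:
arm_command --commands '[[0,[0.1,0,0],0],[0,[0.1,0,0],0]]'

```text
clock: 17.6
position: [0.5669, 0.1199, 0.0299]
ee_rot: [-0.503, 0.504, -0.496, 0.496]
contact_force: [-5.2, -2.3, 1.8]
width: -0.0001
```

Request:
arm_command --commands '[[0,[0.1,0,0],0],[0,[0.1,0,0],0]]'

```text
clock: 17.8
position: [0.5669, 0.1199, 0.03]
ee_rot: [-0.502, 0.505, -0.497, 0.495]
contact_force: [-10.9, -1.9, 4.6]
width: -0.0001
```

Request:
arm_command --commands '[[0,[0.1,0,0],0],[0,[0.1,0,0],0]]'

```text
clock: 18.0
position: [0.5668, 0.1199, 0.03]
ee_rot: [-0.501, 0.506, -0.498, 0.494]
contact_force: [-11.9, -1.3, 8.4]
width: -0.0001
```

Hard stop at x ≈ 0.567, about 90 mm of travel with 12 N. I need to check this is the home stop and not the gripper on the housing.

Request:
arm_command --commands '[[0,[-0.5,0,0],0],[0,[-2.0,0,0],0],[0,[-4.0,0,0],0],[0,[-4.0,0,0],0],[0,[0,0,3.0],0],[0,[0,0,4.0],0],[0,[0,0,4.0],0],[0,[0,0,0],0],[0,[0,0,0],0]]'

```text
clock: 18.9
position: [0.4692, 0.1205, 0.1417]
ee_rot: [0.506, -0.502, 0.495, -0.497]
contact_force: [0.5, -0.0, -0.7]
width: 0.0001
```

Run:
```python
from h import *
im=grab('wrist','w16');s=manip.get_state();print(s['position'],s['contact_force'],s['width'],s['clock'])
g=cv2.imread('pics/w16.png')[60:300,180:480];cv2.imwrite('pics/c23.png',cv2.resize(g,(750,600),interpolation=cv2.INTER_CUBIC))
im=grab('scene','s16')
g=cv2.imread('pics/s16.png')[120:220,240:360];cv2.imwrite('pics/c24.png',cv2.resize(g,(720,600),interpolation=cv2.INTER_CUBIC))
im=grab('top','t16')
g=cv2.imread('pics/t16.png')[100:280,150:480];cv2.imwrite('pics/c25.png',cv2.resize(g,(792,432),interpolation=cv2.INTER_CUBIC))
```

```text
[0.46775385 0.12021284 0.14030668] [-0.03712946 -0.38613783  0.07437817] -3.70489337812931e-06 18.95
```

View pics/c23.png

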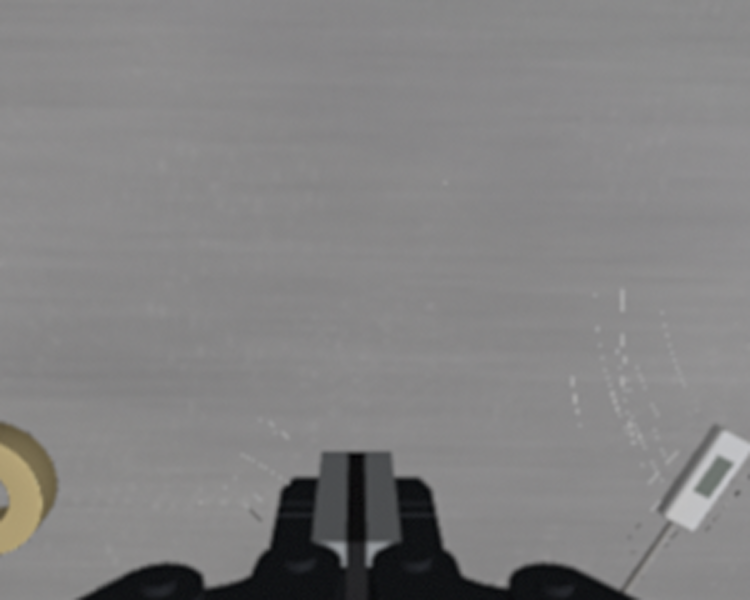

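View pics/c24.png

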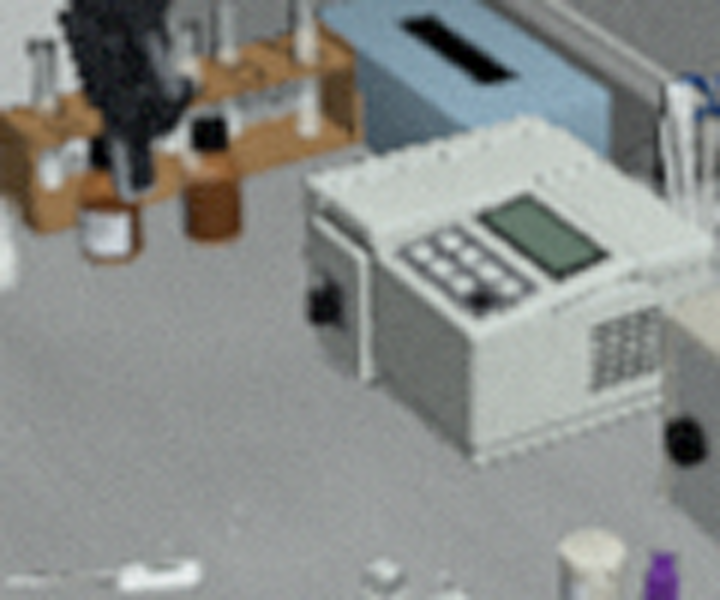

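View pics/c25.png

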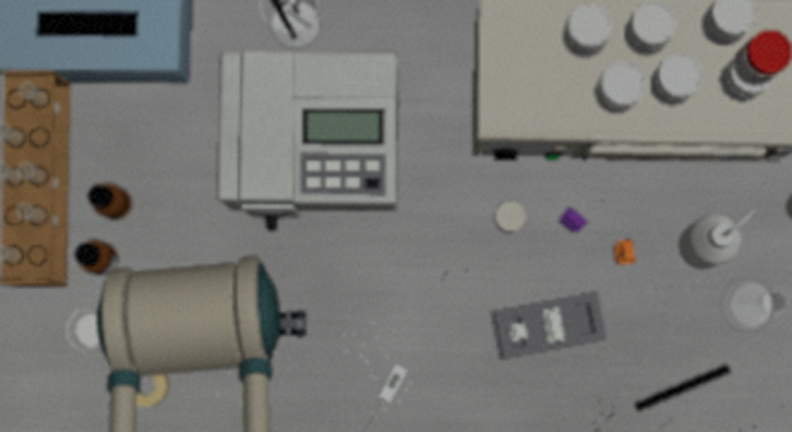

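The plate appears closed on the housing in the scene crop at (340,300), and the other cells and bystanders are unmoved. One closer view to check for a gap.

Request:
arm_command --commands '[[0,[2.0,0,2.0],0],[0,[3.0,0,2.0],0],[0,[2.0,0,0],0],[0,[0,0,0],0],[0,[0,0,0],0],[0,[0,0,0],0]]'

```text
clock: 19.65
position: [0.535, 0.1198, 0.1786]
ee_rot: [-0.503, 0.505, -0.497, 0.495]
contact_force: [-0.1, 0.4, -1.5]
width: -0.0002
```

Run:
```python
from h import *
im=grab('wrist','w17');s=manip.get_state();print(s['position'],s['contact_force'],s['width'],s['clock'])
g=cv2.imread('pics/w17.png')[100:280,200:440];cv2.imwrite('pics/c26.png',cv2.resize(g,(800,600),interpolation=cv2.INTER_CUBIC))
```

```text
[0.53512574 0.11987789 0.1789748 ] [-0.18182251  0.15702966  0.26384506] 0.0001593545689336065 19.7
```

View pics/c26.png

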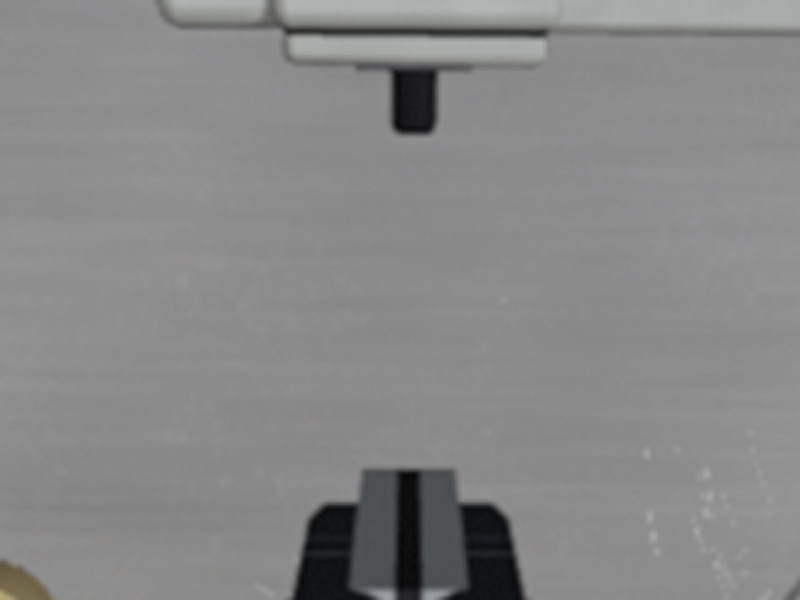

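Run:
```python
from h import *
im=load('w17');f=lambda x,y:(200+x/3.333-.35,100+y/3.333-.35)
print('plate front',onz(im,*f(415,64),.094),'plate back(vis)',onz(im,*f(415,34),.094),'tab front',onz(im,*f(414,132),.062))
print('housing edge top', onz(im,*f(415,28),.114), onz(im,*f(660,30),.10), onz(im,*f(220,25),.114))
print([dep(im,*f(*p)).round(4) for p in [(415,50),(415,15),(350,50),(500,15)]])
```

```text
plate front [0.59811976 0.12022399 0.094     ] plate back(vis) [0.60463416 0.120334   0.094     ] tab front [0.5798727  0.12000107 0.062     ]
housing edge top [0.60601123 0.12046582 0.114     ] [0.60637409 0.06695753 0.1       ] [0.60601835 0.16048084 0.114     ]
[array([0.6012, 0.1203, 0.0941]), array([0.6086, 0.1205, 0.1113]), array([0.6009, 0.1349, 0.0934]), array([0.6089, 0.1029, 0.1117])]
```

The plate's back is at x 0.598 + 0.008 = 0.606, which matches the housing face at 0.606, so the carriage is closed. The tab travelled about 91.6 mm and the arm is clear of everything. Handing in.

```bash
python3 -c "
from rig import manip
print(manip.sign_off())"
```

```text
the job is handed in; nothing more can be done
None
```

The middle-sized cell is in the holder and the carriage is pushed home. I handed the job in at about 20 s of the 54 s allowed; the hand-in reports no verdict.

- **Cell seated:** I took the 22.7 mm cell from the right-hand slot and pressed it past the ball. The upward force fell to about zero near the end of the stroke, which I took as the click. It bottomed at about 8 N, with the height no longer changing.
- **After letting go:** the cell stood upright at about 0.083 m and did not rise on the lifter. Its foot is about 37 mm below the mouth, and its top is about 1.7 mm from the well axis.
- **Carriage:** I pushed it in by the tab at about 4 N until it hit the stop at about 12 N. The tab travelled about 91.6 mm, and the plate's back lies on the housing face (both x ≈ 0.606 m).
- **Bystanders:** the last top view shows the other two cells and the glassware in view where they were. The arm covered part of that view on the left, including the pale vessel there. It ended clear of everything.

**What disagreed or wasn't checked:**
- **Fingertips:** the pictures put them about 20 mm above the reported TCP, not 17 mm below it. I went by the pictures, and the lack of contact near the stand agreed.
- **Well position:** the top camera and the wrist camera differed by about 3 mm, and I used the wrist camera. Combining the two cameras gave the block's height as about 45 mm, against 54 mm from the text and the depth reading.
- **Ball:** I could not see its final position directly; the click is inferred from the forces and from the cell staying down.

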